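Set the two-dial code on a pill dispenser and load its cup

TASK

Set the child-proof code on the pill dispenser: one dial at a time, press and turn each dial until its pointer is in the sector of its own colour, then feel for the hidden notch there until the dial springs fully up and catches, without forcing it. Then stand the matte black cup upright in the middle of the steel platform, setting it down gently rather than dropping it, so that the platform sinks under it, and leave it there. Do not shift the other things or knock the cup over.

Things in the scene. Friction and masses are not known exactly. Their poses are not given: they have to be found in the camera images.
- dial_a (a joint): angle of the red-striped dial, rad: 0 = pointer (red stripe) at the middle of the red sector; positive counter-clockwise from above. Starts 1.9 to 2.7 rad counter-clockwise of the sector (turn it clockwise). Friction 0.03 N m. Its hidden catch notch is at an unknown angle within 0.4 rad either side of 0, new each time; once caught it has about 0.1 rad play; never twist it with over 3 N m
- press_a (a joint): how far the red-striped dial is pressed down, m: 0 = fully up, 0.010 = bottom. Spring: 6 N at 0, 9 N at the bottom. A hidden rim spans 1.25 rad either side of the notch. Outside it the dial is up and turns freely but stops against the rim's end: hold it at least 0.0075 down to pass under
- ring_a_mark (a point): middle of the red sector (0.55 rad either side) on top of the fixed black collar (100 mm across, 18 mm high) of the red-striped dial, 44.5 mm from its axis; x outward. Under the rim the dial can be let go: it rides about 0.006 down against the rim, still turns, and springs fully up and locks at the notch (from within about 0.15 rad). Past the rim's other end it springs up too: wrong
- dial_a_grip (a point): centre of the red-striped dial's upright grip bar, 60 mm long, 16 mm thick, 34 mm high, on a round cap 76 mm across whose top is 17 mm below this point (cap 7 mm thick, its underside 10 mm above the collar when up); x along the bar to the pointer end, z up the turning axis. Moves down with the press
- dial_b (a joint): angle of the blue-striped dial, rad: 0 = pointer (blue stripe) at the middle of the blue sector; positive counter-clockwise from above. Starts 1.9 to 2.7 rad clockwise of the sector (turn it counter-clockwise). Friction 0.03 N m. Its hidden catch notch is at an unknown angle within 0.4 rad either side of 0, new each time; once caught it has about 0.1 rad play; never twist it with over 3 N m
- press_b (a joint): how far the blue-striped dial is pressed down, m: 0 = fully up, 0.010 = bottom. Spring: 6 N at 0, 9 N at the bottom. A hidden rim spans 1.25 rad either side of the notch. Outside it the dial is up and turns freely but stops against the rim's end: hold it at least 0.0075 down to pass under
- ring_b_mark (a point): middle of the blue sector (0.55 rad either side) on top of the fixed black collar (100 mm across, 18 mm high) of the blue-striped dial, 44.5 mm from its axis; x outward. Under the rim the dial can be let go: it rides about 0.006 down against the rim, still turns, and springs fully up and locks at the notch (from within about 0.15 rad). Past the rim's other end it springs up too: wrong
- dial_b_grip (a point): centre of the blue-striped dial's upright grip bar, 60 mm long, 16 mm thick, 34 mm high, on a round cap 76 mm across whose top is 17 mm below this point (cap 7 mm thick, its underside 10 mm above the collar when up); x along the bar to the pointer end, z up the turning axis. Moves down with the press
- platform_top (a point): centre of the top of the sprung round steel platform, 100 mm across, on the dispenser's deck (the deck is 45 mm above the tatami; the platform's top stands 20 mm above the deck when empty); z up. The dispenser is a fixed white box 200 x 350 x 45 mm, the platform beside the two dials, its axis at least 115 mm from the nearest dial's axis
- platform (a joint): how far the platform has sunk, m: 0 when empty, 0.017 at the bottom; spring 290 N/m, so the cup alone sinks it by 0.008 to 0.013
- cup_center (a point): centre, half-way up, of the matte black ceramic cup, 62 mm across at the rim and narrower at the foot, 82 mm high, 0.25 to 0.37 kg, standing upright on the bamboo board (board 14 mm high); z up. At least 25 mm free all round it
- organizer: clear plastic weekly pill organizer, 200 mm long (y) x 46 x 28 mm, on the board; origin centre of underside. Bystander
- splitter: stainless pill splitter, 92 mm long (y) x 44 x 30 mm, on the board; origin centre of underside. Bystander
- jar: glass jar 72 mm across, 66 mm high, with a white dosing cup inside, on the board; origin centre of underside. Bystander
- canister: green tea canister with brass lid, 78 mm across, 118 mm high; origin centre of underside. Bystander
Things that resemble listed ones, but are neither listed nor needed, are in the scene too. What is shaped like the part that bears cup_center but purple is not meant.

How it is judged:
By the outcome, as a careful person would: the job done as asked, in the order asked, and still so for the second after the job is handed in, with the robot touching nothing.
It also fails if it takes over 72 s, if anything falls off the work surface, if the arm or the gripper's body presses on something with over 40 N, if the wrist force passes 120 N, or if a joint passes its speed limit or range.

ROBOT

A 7-joint arm with a two-finger parallel gripper is mounted at the origin on the work surface. World frame = base frame: x ahead of the robot, y to its left, z up, the work surface at z = 0. Lengths are in m, angles in degrees, forces in N, time in s.
With the tool pointing down it reaches from about 0.425 to 0.825 m from the base axis. Payload 3.6 kg.
Tool frame: the origin (TCP) lies at the very end of the fingers, on their centre line; the grasp point (between the pads) lies 19 mm behind it (ctrl.grip_point_offset is the distance from the TCP to the grasp point, in m); z points along the fingers, y is the direction in which the jaws open and shut (so a half turn about z gives the same grasp; the last joint's range is limited). The gripper opens to 93 mm and grips with 3 to 60 N. Pads are 15 mm wide; open, the fingers measure 128 mm over their backs; the gripper's body (75 mm by 188 mm) begins 65 mm behind the grasp point.
Start: joints at [-72.279, 35.231, -0.722, 81.555, 0.464, 63.22, -2.315], TCP at [0.214, 0.614, 0.219] pointing down, gripper open.
Joint ranges: [-178.69, 178.69], [-17.37, 117.87], [-77.05, 75.6], [15.02, 138.74], [-78.02, 258.01], [0.78, 113.62], [-162.83, 162.83]. Speed limits (degrees/s): [159.86, 159.86, 180, 180, 180, 180, 180].

INTERFACE

Orientations are given as [roll, pitch, yaw] about the fixed x, y, z axes, in that order (R = Rz(yaw) Ry(pitch) Rx(roll)).
In Python, from station import readout, cams, ticket, ctrl gives the robot as it stands.
- The arm moves only by the tool move_arm, never from a script. Its arguments are lists of equal length, an entry for each row: "xyz": the shift along the tool's x, y, z in m, a list of three; "rotation": the turn, a rotation vector about the tool's x, y, z in degrees, a list of three; "hand": the finger opening in m, from 0 to 0.093. In form: {"xyz": [[dx, dy, dz], ...], "rotation": [[ax, ay, az], ...], "hand": [hand, ...]}. A call has 1 to 5 rows; each row shifts and turns the commanded pose from where the row before left it, along the tool's axes as they then stand; what a row does not reach is not made up. A row lasts 1/12 s, in which the tool goes at most 41.7 mm and 7.16 degrees, less where a joint would pass 70% of its speed; a pose out of reach is approached as far as the arm can. A call with a gripper value outside its range is refused whole. The fingers move at their own pace and stop on an object; the grip force is fixed at half the most. Time passes only in rows, so rows that do not move let the fingers close. It gives the time, the measured TCP pose, the force and the opening at its end, in the units of the state.
- readout.sense(): the state, without advancing time (a new reading comes with each control period).
- cams.capture(name): name is "scene" or "side" or "wrist"; returns the picture (384x512x3 uint8, blue, green, red); there is no depth.
- cams.camera_params(name): a dict with "fx", "fy", "cx", "cy" (pixels), "D" ([k1, k2, p1, p2, k3] as OpenCV has them; the pictures are not rectified), "rvec" (rotation vector, rad) and "tvec" (3), from world to camera coordinates, as OpenCV has them. Camera axes: x right, y down, z forward; pixel columns grow to the right and rows downward; lengths in m; the calibration is good to about 2 mm. A picture is of the moment at which its call begins: read the wrist's pose just before it. camera_params takes no time and is no camera call; for the wrist camera it gives the pose at the moment of the call.
- ticket.job_done(): hands the job in, once; it reports no verdict.
The state is a dict: "time": time; "joint_positions": joint angles; "dq": joint speeds; "joint_torque": joint torques, N m; "position": TCP position; "ee_rot": TCP orientation; "wrist_force": force on the tool from outside, world axes, zero at the start; "torque": the same for the moment, N m; "opening": opening from 0.0 (shut) to 1.0 (fully open).
Only numpy, scipy, OpenCV 4.12 (cv2) and the standard library are available. Lean on these libraries where they do the work, as an engineer would, in place of code of your own. Each camera call takes 0.05 s, during which the arm holds its last target.

## Working session

There is one attempt and no reset: what is moved stays moved. The work goes in short steps, Python scripts to look and compute and a tool call to move; the robot and the scene stay as the last step left them, time stands still between calls to the robot, and variables do not carry over. Pictures are saved under pics/ and viewed, and the job is handed in when it is done.

Besides the shell and the picture viewer there is one more tool, called after "Emit:" as name(argument=value, ...) on one line, values as JSON. move_arm: Moves the arm, as the interface text tells. Its arguments: {"type":"object","properties":{"xyz":{"type":"array","items":{"type":"array","items":{"type":"number"}}},"rotation":{"type":"array","items":{"type":"array","items":{"type":"number"}}},"hand":{"type":"array","items":{"type":"number"}}},"required":["xyz","rotation","hand"]}

```bash
ls; mkdir -p pics
python3 - <<'E'
from station import readout,cams,ctrl
import cv2,numpy as np
s=readout.sense()
print(s)
for n in ["scene","side","wrist"]:
    cv2.imwrite(f"pics/{n}0.png",cams.capture(n))
    print(n,cams.camera_params(n))
print(ctrl.grip_point_offset,[a for a in dir(ctrl) if a[0]!='_'])
E
```

```text
pics
{'time': 0.0, 'joint_positions': array([-72.27716482,  35.28755801,  -0.72245621,  81.63731319,
         0.46544059,  63.21999599,  -2.31483126]), 'dq': array([-0.05647527, -0.0516681 ,  0.01524169, -0.05467505, -0.02691663,
        0.03515041, -0.02376319]), 'joint_torque': array([-3.17375416e-04, -4.58950353e+01,  2.08955621e-01, -1.65735072e+01,
       -6.10909774e-02,  2.05798703e-02,  2.36304595e-04]), 'position': array([0.2139529 , 0.61296771, 0.21752355]), 'ee_rot': array([-1.79858074e+02,  3.39092293e-03,  1.60762810e+02]), 'wrist_force': array([0.0029213 , 0.22331762, 0.27343229]), 'torque': array([ 0.00953125, -0.02301178,  0.01486504]), 'opening': 0.9974673159555539}
scene {'fx': 358.5174516716909, 'fy': 358.5174516716909, 'cx': 257.20404605340536, 'cy': 190.69171698971132, 'D': array([-0.09272802,  0.        ,  0.        ,  0.        ,  0.        ]), 'rvec': array([ 2.12035273,  0.9925824 , -0.47209478]), 'tvec': array([-0.31977396, -0.22051237,  1.31470096])}
side {'fx': 356.6190475434118, 'fy': 356.6190475434118, 'cx': 254.53656193028274, 'cy': 193.34140111789674, 'D': array([-0.00455384,  0.        ,  0.        ,  0.        ,  0.        ]), 'rvec': array([ 2.10617779, -0.40496003,  0.23114764]), 'tvec': array([-0.5085824 ,  0.17141618,  0.86552686])}
wrist {'fx': 335.3493342341034, 'fy': 335.3493342341034, 'cx': 253.94937734349747, 'cy': 193.50979916893195, 'D': array([-0.00936927,  0.        ,  0.        ,  0.        ,  0.        ]), 'rvec': array([-2.36133151, -1.67595837, -0.24179954]), 'tvec': array([-0.64875535, -0.03376818,  0.39184281])}
0.0188 ['IKError', 'grip_point_offset']
```

View pics/scene0.png

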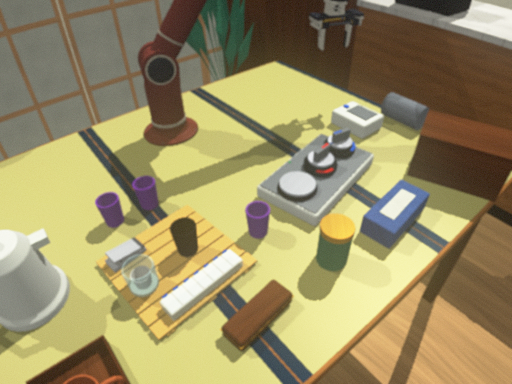

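View pics/side0.png

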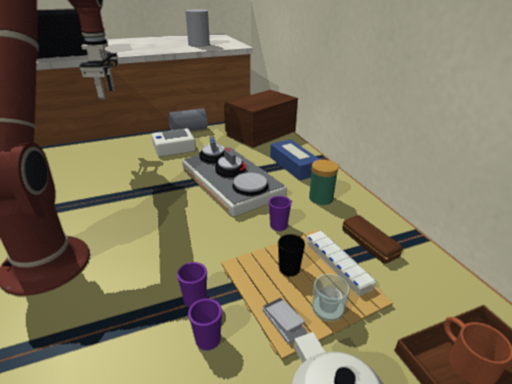

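View pics/wrist0.png

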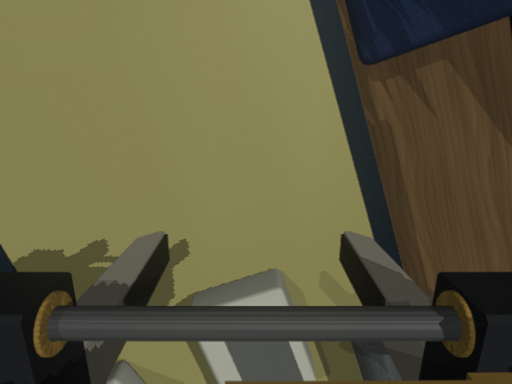

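The scene view shows the platform at about (297,185), the red dial at (320,160) and the blue dial at (340,145). In scene pixels, the cup candidates are: matte black (184,237), purple (110,210), purple (145,193) and purple (258,219). I choose the black one. Next I take close crops and rough positions.

```bash
cat > h.py <<'E'
import numpy as np,cv2
from station import readout,cams
from scipy.spatial.transform import Rotation as R
def prm(n):
    p=cams.camera_params(n)
    K=np.array([[p['fx'],0,p['cx']],[0,p['fy'],p['cy']],[0,0,1]])
    return K,np.array(p['D'],float),np.array(p['rvec'],float),np.array(p['tvec'],float)
def ray(P,uv):
    K,D,r,t=P
    x=cv2.undistortPoints(np.array(uv,float).reshape(-1,1,2),K,D).reshape(-1,2)
    M=cv2.Rodrigues(r)[0]
    d=np.c_[x,np.ones(len(x))]@M
    return -M.T@t,d
def onplane(P,uv,z):
    c,d=ray(P,uv)
    return c+d*((z-c[2])/d[:,2])[:,None]
def tri(P1,u1,P2,u2):
    c1,d1=ray(P1,u1);c2,d2=ray(P2,u2);d1=d1[0]/np.linalg.norm(d1);d2=d2[0]/np.linalg.norm(d2)
    A=np.c_[d1,-d2];s=np.linalg.lstsq(A,c2-c1,rcond=None)[0]
    a=c1+s[0]*d1;b=c2+s[1]*d2
    return (a+b)/2,np.linalg.norm(a-b)
def proj(P,X):
    K,D,r,t=P
    return cv2.projectPoints(np.array(X,float).reshape(-1,1,3),r,t,K,D)[0].reshape(-1,2)
def pose():
    s=readout.sense();return s['position'],R.from_euler('xyz',s['ee_rot'],degrees=True).as_matrix(),s
E
python3 - <<'E'
from h import *
S=prm('scene');D=prm('side')
print('plat',tri(S,[297,185],D,[250,182]),onplane(S,[[297,185]],.065),onplane(D,[[250,182]],.065))
print('cup',tri(S,[184,237],D,[291,255]))
print('red',tri(S,[320,158],D,[230,160]),'blue',tri(S,[341,140],D,[212,148]))
a=cv2.imread('pics/scene0.png')[110:230,240:400];b=cv2.imread('pics/side0.png')[120:220,170:300]
cv2.imwrite('pics/c1.png',cv2.resize(a,None,fx=4.5,fy=4.5,interpolation=cv2.INTER_CUBIC))
cv2.imwrite('pics/c2.png',cv2.resize(b,None,fx=5,fy=5,interpolation=cv2.INTER_CUBIC))
a=cv2.imread('pics/scene0.png')[180:340,80:280]
cv2.imwrite('pics/c3.png',cv2.resize(a,None,fx=3.5,fy=3.5,interpolation=cv2.INTER_CUBIC))
K,DD,r,t=prm('wrist');p,M,s=pose();W=cv2.Rodrigues(r)[0]
print('cam in tool',M.T@(-W.T@t-p),'axis',M.T@W.T)
E
```

```text
plat (array([0.56965388, 0.08965533, 0.05832283]), np.float64(0.0015079879873132968)) [[0.57571442 0.08301276 0.065     ]] [[0.56566274 0.08045688 0.065     ]]
cup (array([ 0.53617945, -0.24880482,  0.06108979]), np.float64(0.0021152166285325845))
red (array([0.54526569, 0.20437376, 0.08245837]), np.float64(0.002897406385982257)) blue (array([0.51963274, 0.32763214, 0.0770408 ]), np.float64(0.00023350055272809592))
cam in tool [ 0.07866459 -0.00037553 -0.16655995] axis [[-7.49042741e-04 -9.58656052e-01 -2.84566359e-01]
 [ 9.99999598e-01 -8.58130767e-04  2.58673630e-04]
 [-4.92174189e-04 -2.84566051e-01  9.58656310e-01]]
```

View pics/c1.png

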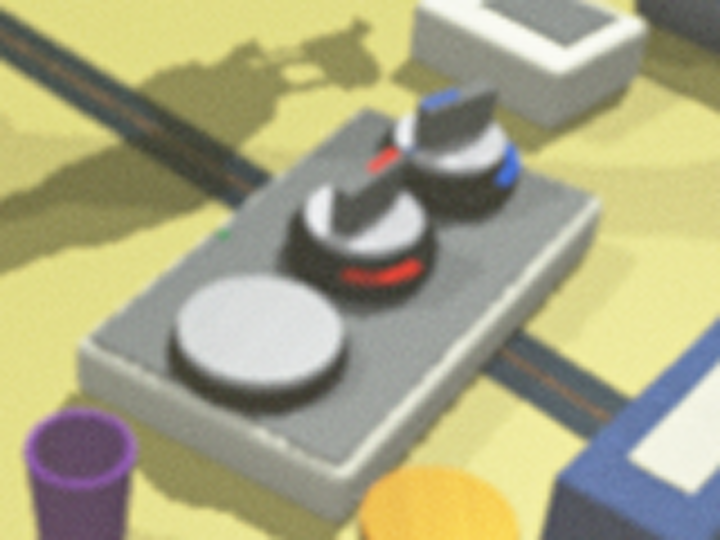

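View pics/c2.png

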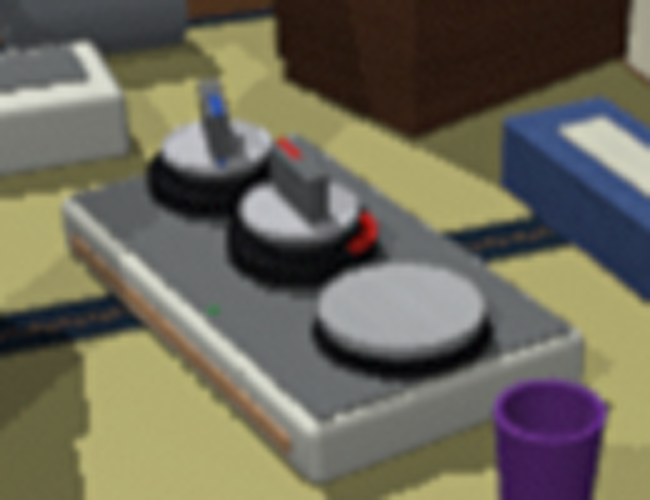

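View pics/c3.png

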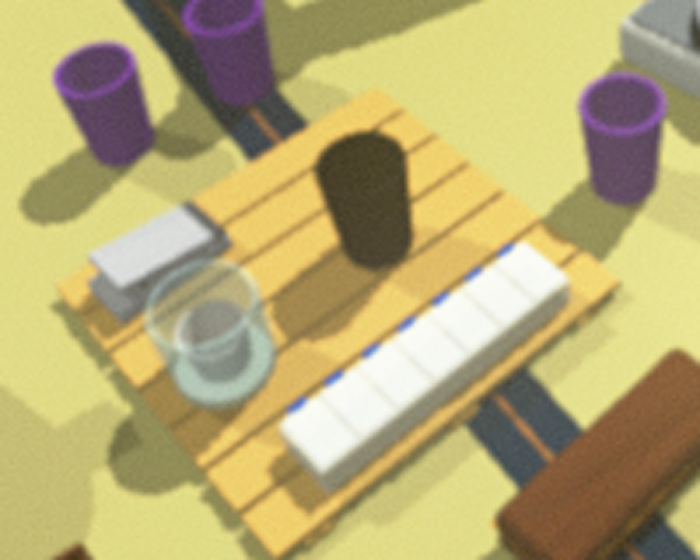

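Emit:
move_arm(xyz=[[-0.0372,-0.0166,-0.003],[-0.0372,-0.0166,-0.003],[-0.0372,-0.0166,-0.003],[-0.0372,-0.0166,-0.003],[-0.0372,-0.0166,-0.003]], rotation=[[0,0,0],[0,0,0],[0,0,0],[0,0,0],[0,0,0]], hand=[0.09,0.08,0.06,0.045,0.045])

```text
time: 0.57
position: [0.3634, 0.4723, 0.2335]
ee_rot: [-180.0, -0.0, 160.8]
wrist_force: [0.9, 0.4, 0.1]
opening: 0.726
```

Emit:
move_arm(xyz=[[-0.0372,-0.0166,-0.003],[-0.0372,-0.0166,-0.003],[-0.0372,-0.0166,-0.003],[-0.0372,-0.0166,-0.003],[-0.0372,-0.0166,-0.003]], rotation=[[0,0,0],[0,0,0],[0,0,0],[0,0,0],[0,0,0]], hand=[0.045,0.045,0.045,0.045,0.045])

```text
time: 0.98
position: [0.5117, 0.3327, 0.2486]
ee_rot: [-180.0, -0.0, 160.8]
wrist_force: [0.5, 0.4, 0.1]
opening: 0.487
```

Emit:
move_arm(xyz=[[-0.0372,-0.0166,-0.003],[-0.0372,-0.0166,-0.003],[-0.0372,-0.0166,-0.003],[0,0,0],[0,0,0]], rotation=[[0,0,0],[0,0,0],[0,0,0],[0,0,0],[0,0,0]], hand=[0.045,0.045,0.045,0.045,0.045])

```text
time: 1.4
position: [0.6016, 0.2467, 0.2569]
ee_rot: [-179.9, 0.0, 160.4]
wrist_force: [-0.7, 0.1, -0.5]
opening: 0.482
```

Run:
```python
from h import *
p,M,s=pose();W=prm('wrist');im=cams.capture('wrist')
print(s['time'],p,s['ee_rot'],s['joint_positions'],s['wrist_force'])
cv2.imwrite('pics/w1.png',im);np.savez('w1.npz',im=im,K=W[0],D=W[1],r=W[2],t=W[3])
cv2.imwrite('pics/w1b.png',cv2.resize(im,None,fx=1.5,fy=1.5,interpolation=cv2.INTER_CUBIC))
```

```text
1.4 [0.60161407 0.24666535 0.25693017] [-1.79886997e+02  3.97015118e-02  1.60363458e+02] [-25.21502039  33.60880211   1.68064901  78.24450326  -0.88400982
  68.20931011  46.87715597] [-0.69024945  0.11079064 -0.46628029]
```

View pics/w1b.png

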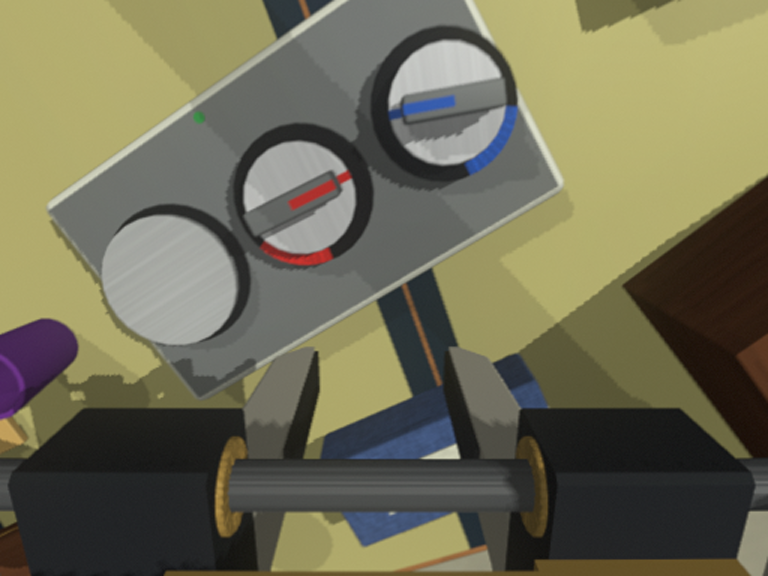

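The wrist view shows the platform at about (170,280), the red dial at (302,200) and the blue dial at (446,105), in pixels of the 1.5x picture. Both stripes and both sectors are clear.

Run:
```python
from h import *
f=np.load('w1.npz');im=f['im'];P=(f['K'],f['D'],f['r'],f['t'])
hsv=cv2.cvtColor(im,cv2.COLOR_BGR2HSV)
h,s,v=cv2.split(hsv)
red=((h<8)|(h>172))&(s>120)&(v>80);blue=(h>100)&(h<130)&(s>120)&(v>80)
roi=np.zeros_like(red);roi[:200,60:380]=1
for nm,m in(('red',red),('blue',blue)):
    n,l,st,c=cv2.connectedComponentsWithStats((m&roi).astype(np.uint8),connectivity=8)
    for i in range(1,n):
        if st[i,4]>8: print(nm,st[i],c[i])
def fitc(uv,z):
    X=onplane(P,uv,z)[:,:2]
    A=np.c_[2*X,np.ones(len(X))];b=(X**2).sum(1)
    w=np.ones(len(X),bool)
    for _ in range(8):
        q=np.linalg.lstsq(A[w],b[w],rcond=None)[0];r=np.sqrt(q[2]+q[:2]@q[:2]);e=np.linalg.norm(X-q[:2],axis=1)-r
        w=abs(e)<max(.0015,2*np.median(abs(e)))
    return q[:2],r,w.sum(),len(X)
# dark collar masks: outer boundary at z=.063 r .05
for nm,c,z in(('A',(201,130),.063),('B',(297,70),.063)):
    pts=[];capp=[]
    g=cv2.GaussianBlur(v,(3,3),0).astype(float);
    for a in np.deg2rad(np.arange(0,360,4)):
        d=np.array([np.cos(a),np.sin(a)])
        rr=np.arange(30,60,.5);uv=np.array(c)+rr[:,None]*d
        val=cv2.remap(g.astype(np.float32),uv[:,0].astype(np.float32)[None],uv[:,1].astype(np.float32)[None],1)[0]
        gr=np.gradient(val)
        k=np.argmax(gr*(rr>38)); 
        if gr[k]>5: pts.append(uv[k])
        k=np.argmin(gr*(rr<48))
        if gr[k]<-8: capp.append(uv[k])
    print(nm,'collar',fitc(pts,z),'cap',fitc(capp,.080))
m=((s<40)&(v>125)&roi).astype(np.uint8)
cs,_=cv2.findContours(m,0,cv2.CHAIN_APPROX_NONE)
for k in cs:
    if cv2.contourArea(k)>800: print(cv2.boundingRect(k),cv2.contourArea(k),fitc(k.reshape(-1,2),.065),fitc(k.reshape(-1,2),.080))
```

```text
red [225 114  10   8  50] [229.18 117.7 ]
red [192 120  32  20 223] [207.62780269 129.65470852]
red [174 161  48  16 337] [198.86350148 170.47181009]
blue [259  64  44  16 285] [281.70877193  70.72631579]
blue [310  70  35  46 434] [329.03456221  95.24884793]
A collar (array([0.54372487, 0.20802575]), np.float64(0.049554495570715645), np.int64(60), 85) cap (array([0.54378415, 0.20785943]), np.float64(0.03778551048403915), np.int64(69), 90)
B collar (array([0.52027556, 0.31969174]), np.float64(0.04953448165415636), np.int64(53), 72) cap (array([0.52003289, 0.32010038]), np.float64(0.037812493666505985), np.int64(74), 88)
(60, 144, 98, 56) 4091.0 (array([0.56868659, 0.09051066]), np.float64(0.049431746605870075), np.int64(152), 252) (array([0.5669591 , 0.09815226]), np.float64(0.04736324123782145), np.int64(152), 252)
(176, 120, 61, 49) 1219.0 (array([0.54419537, 0.20488602]), np.float64(0.038900938299732665), np.int64(90), 152) (array([0.54362973, 0.20774258]), np.float64(0.03716290721800468), np.int64(91), 152)
(163, 94, 68, 47) 1615.0 (array([0.54470026, 0.20510145]), np.float64(0.03875289420158814), np.int64(99), 162) (array([0.5439765 , 0.20794792]), np.float64(0.03713125274266451), np.int64(99), 162)
(270, 70, 67, 40) 1054.0 (array([0.52036461, 0.32201844]), np.float64(0.038128722579395154), np.int64(84), 150) (array([0.52081625, 0.31994285]), np.float64(0.03639742390994283), np.int64(85), 150)
(259, 27, 77, 46) 2008.0 (array([0.5188635 , 0.32220241]), np.float64(0.038284116173049026), np.int64(114), 210) (array([0.51913432, 0.3201402 ]), np.float64(0.036617098008378736), np.int64(116), 210)
(60, 0, 173, 121) 978.5 (array([0.51290035, 0.18911758]), np.float64(0.08370409044174656), np.int64(349), 349) (array([0.51350728, 0.1926329 ]), np.float64(0.0802014353204048), np.int64(349), 349)
```

Run:
```python
from h import *
f=np.load('w1.npz');im=f['im'];P=(f['K'],f['D'],f['r'],f['t'])
h,s,v=cv2.split(cv2.cvtColor(im,cv2.COLOR_BGR2HSV))
red=((h<8)|(h>172))&(s>120)&(v>80);blue=(h>100)&(h<130)&(s>120)&(v>80)
def sub(m,x,y,w,hh):
    ys,xs=np.nonzero(m[y:y+hh,x:x+w]);return np.c_[xs+x,ys+y]
for nm,c,st,se in(('A',(.5438,.2079),sub(red,192,120,32,20),sub(red,174,161,48,16)),('B',(.5201,.3199),sub(blue,259,64,44,16),sub(blue,310,70,35,46))):
    X=onplane(P,st,.114)[:,:2]-c; mu=X.mean(0);w,V=np.linalg.eigh(np.cov(X.T));d=V[:,1]*np.sign(V[:,1]@mu)
    p=np.rad2deg(np.arctan2(d[1],d[0]));pm=np.rad2deg(np.arctan2(mu[1],mu[0]))
    Y=onplane(P,se,.063)[:,:2]-c;r=np.linalg.norm(Y,axis=1);ok=(r>.038)&(r<.052);mm=Y[ok].mean(0);q=np.rad2deg(np.arctan2(mm[1],mm[0]))
    an=np.rad2deg(np.arctan2(Y[ok,1],Y[ok,0]))-q;an=(an+180)%360-180
    print(nm,'stripe PCA',p,'mean',pm,np.linalg.norm(mu),'sector',q,an.min(),an.max(),'angle rad',np.deg2rad((p-q+180)%360-180))
# cup
S=prm('scene');D=prm('side');
for n,Q in(('scene',S),('side',D)):
    a=cv2.imread(f'pics/{n}0.png');hh,ss,vv=cv2.split(cv2.cvtColor(a,cv2.COLOR_BGR2HSV))
    m=(vv<75).astype(np.uint8); 
    n_,l,stt,c=cv2.connectedComponentsWithStats(m)
    t=l[237,184] if n=='scene' else l[255,291]
    print(n,stt[t],c[t])
```

```text
A stripe PCA 96.28471319604576 mean 94.87185298795495 0.014496577535647238 sector -26.47489542085559 -35.55007486740402 31.466774638522622 angle rad 2.142559358824531
B stripe PCA -97.85737211402605 mean -99.01926231750217 0.018237942400939993 sector 35.98590594369872 -33.17965415078828 35.063454568859214 angle rad -2.3360058837695785
scene [     0      0    512    384 180981] [251.10015416 199.52362403]
side [278 234  27  44 929] [290.27664155 254.02798708]
```

```bash
cat >> h.py <<'E'
def plan(x,y,z,yaw,n,n0=0):
    p,M,s=pose()
    T=np.array([x,y,z],float);RT=R.from_euler('xyz',[180,0,yaw],degrees=True)
    R0=R.from_matrix(M);rv=(R0.inv()*RT).as_rotvec()
    print('now',np.round(p,4),np.round(s['ee_rot'],1),'t',s['time'],'j7',round(s['joint_positions'][6],1),'F',np.round(s['wrist_force'],1),'tot',np.round(T-p,4),np.round(np.rad2deg(rv),1))
    xs=[];rs=[]
    for i in range(n):
        Ri=R0*R.from_rotvec(rv*i/n)
        d=Ri.inv().apply((T-p)/n)
        xs.append([round(float(a),4) for a in d]);rs.append([round(float(a),2) for a in np.rad2deg(rv)/n])
    for i in range(0,n,5): print(xs[i:i+5],rs[i:i+5])
E
python3 -c "
from h import *
plan(.5438,.2079,.14,96,10)"
```

```text
now [0.5997 0.2499 0.257 ] [-1.800e+02 -1.000e-01  1.606e+02] t 1.45 j7 46.9 F [-0.7  1.5 -0.5] tot [-0.0559 -0.042  -0.117 ] [-0.1 -0.1 64.6]
[[0.0039, -0.0058, 0.0117], [0.0032, -0.0062, 0.0117], [0.0025, -0.0065, 0.0117], [0.0017, -0.0068, 0.0117], [0.0009, -0.0069, 0.0117]] [[-0.01, -0.01, 6.46], [-0.01, -0.01, 6.46], [-0.01, -0.01, 6.46], [-0.01, -0.01, 6.46], [-0.01, -0.01, 6.46]]
[[0.0002, -0.007, 0.0117], [-0.0006, -0.007, 0.0117], [-0.0014, -0.0068, 0.0117], [-0.0022, -0.0066, 0.0117], [-0.0029, -0.0064, 0.0117]] [[-0.01, -0.01, 6.46], [-0.01, -0.01, 6.46], [-0.01, -0.01, 6.46], [-0.01, -0.01, 6.46], [-0.01, -0.01, 6.46]]
```

Emit:
move_arm(xyz=[[0.0039,-0.0058,0.0117],[0.0032,-0.0062,0.0117],[0.0025,-0.0065,0.0117],[0.0017,-0.0068,0.0117],[0.0009,-0.0069,0.0117]], rotation=[[0,0,6.46],[0,0,6.46],[0,0,6.46],[0,0,6.46],[0,0,6.46]], hand=[0.045,0.045,0.045,0.045,0.045])

```text
time: 1.87
position: [0.5696, 0.2321, 0.1985]
ee_rot: [-180.0, -0.1, 128.4]
wrist_force: [0.1, 0.1, 0.7]
opening: 0.483
```

Emit:
move_arm(xyz=[[0.0002,-0.007,0.0117],[-0.0006,-0.007,0.0117],[-0.0014,-0.0068,0.0117],[-0.0022,-0.0066,0.0117],[-0.0029,-0.0064,0.0117]], rotation=[[0,0,6.46],[0,0,6.46],[0,0,6.46],[0,0,6.46],[0,0,6.46]], hand=[0.045,0.045,0.045,0.045,0.045])

```text
time: 2.28
position: [0.5418, 0.2111, 0.14]
ee_rot: [-179.9, -0.1, 96.1]
wrist_force: [0.0, 0.5, -0.4]
opening: 0.481
```

Emit:
move_arm(xyz=[[0,0,0],[0,0,0]], rotation=[[0,0,0],[0,0,0]], hand=[0.045,0.045])

```text
time: 2.45
position: [0.5423, 0.2105, 0.1403]
ee_rot: [-179.9, -0.0, 96.5]
wrist_force: [0.1, -0.2, 0.9]
opening: 0.483
```

```bash
cat >> h.py <<'E'
def look(name,cam='wrist',mark=()):
    p,M,s=pose();W=prm(cam);im=cams.capture(cam)
    np.savez(name+'.npz',im=im,K=W[0],D=W[1],r=W[2],t=W[3])
    big=cv2.resize(im,None,fx=1.5,fy=1.5,interpolation=cv2.INTER_CUBIC)
    for X in mark:
        u=proj(W,[X])[0]*1.5;cv2.drawMarker(big,tuple(int(a) for a in u),(0,255,0),0,12,1)
    cv2.imwrite(f'pics/{name}.png',big)
    return im,W
E
python3 -c "
from h import *
plan(.5438,.2079,.084,96,4)
look('w2',mark=[(.5438,.2079,.114),(.5201,.3199,.114),(.5687,.0905,.065)])"
```

```text
now [0.5423 0.2105 0.1403] [-179.9   -0.    96.5] t 2.45 j7 -4.2 F [ 0.1 -0.2  0.9] tot [ 0.0015 -0.0026 -0.0563] [-0.1 -0.   0.5]
[[-0.0007, 0.0003, 0.0141], [-0.0007, 0.0003, 0.0141], [-0.0007, 0.0003, 0.0141], [-0.0007, 0.0003, 0.0141]] [[-0.03, -0.01, 0.13], [-0.03, -0.01, 0.13], [-0.03, -0.01, 0.13], [-0.03, -0.01, 0.13]]
```

View pics/w2.png

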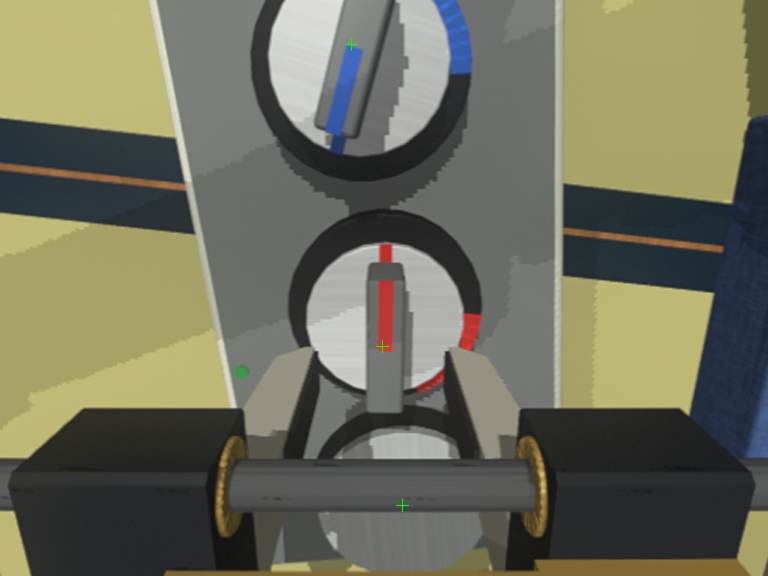

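The wrist view shows the bar upright in the picture at x≈385, and my centre mark falls on its middle at (382,346). I go down and grip.

Emit:
move_arm(xyz=[[-0.0007,0.0003,0.0141],[-0.0007,0.0003,0.0141],[-0.0007,0.0003,0.0141],[-0.0007,0.0003,0.0141]], rotation=[[0,0,0],[0,0,0],[0,0,0],[0,0,0]], hand=[0.045,0.045,0.045,0.04])

```text
time: 2.83
position: [0.5464, 0.2073, 0.0848]
ee_rot: [179.8, -0.1, 96.4]
wrist_force: [-0.3, -0.1, -0.3]
opening: 0.451
```

Emit:
move_arm(xyz=[[0,0,0],[0,0,0],[0,0,0],[0,0,0]], rotation=[[0,0,0],[0,0,0],[0,0,0],[0,0,0]], hand=[0.01,0.01,0.01,0.01])

```text
time: 3.17
position: [0.5456, 0.2064, 0.0855]
ee_rot: [180.0, -0.1, 96.2]
wrist_force: [-4.4, -0.3, 4.4]
opening: 0.195
```

```bash
python3 -c "
from h import *
print(readout.sense())
plan(.5438,.2079,.0745,96,4)"
```

```text
{'time': 3.1667, 'joint_positions': array([-32.71798051,  39.20477976,  15.91269412, 101.55176353,
       -15.29528949,  41.32104492,  -2.4475559 ]), 'dq': array([-0.11105086, -0.3384601 , -0.31855917,  1.76259855, -0.34371485,
        4.03919733, -0.16603457]), 'joint_torque': array([ 5.34870811e-01, -4.11577821e+01,  3.96373853e+00, -1.33914793e+01,
        5.27341606e-02, -1.65184792e+00,  2.12442200e-02]), 'position': array([0.54555475, 0.20639872, 0.08552643]), 'ee_rot': array([ 1.79977540e+02, -5.80661809e-02,  9.62125512e+01]), 'wrist_force': array([-4.37956169, -0.30080661,  4.38329095]), 'torque': array([-0.14409655,  1.39901203,  0.00635975]), 'opening': 0.19523041824440968}
now [0.5456 0.2064 0.0855] [ 1.80e+02 -1.00e-01  9.62e+01] t 3.1667 j7 -2.4 F [-4.4 -0.3  4.4] tot [-0.0018  0.0015 -0.011 ] [ 0.  -0.1  0.2]
[[0.0004, -0.0004, 0.0028], [0.0004, -0.0004, 0.0028], [0.0004, -0.0004, 0.0028], [0.0004, -0.0004, 0.0028]] [[0.01, -0.01, 0.05], [0.01, -0.01, 0.05], [0.01, -0.01, 0.05], [0.01, -0.01, 0.05]]
```

Emit:
move_arm(xyz=[[0,-0.0005,0.0025],[0,-0.0005,0.0025],[0,-0.0005,0.0025],[0,0,0.0025],[0,0,0]], rotation=[[0,0,0],[0,0,0],[0,0,0],[0,0,0],[0,0,0]], hand=[0.01,0.01,0.01,0.01,0.01])

```text
time: 3.58
position: [0.5443, 0.2062, 0.0762]
ee_rot: [179.9, -0.1, 96.2]
wrist_force: [-2.2, -1.0, 9.3]
opening: 0.171
```

```bash
python3 -c "
from h import *
print(readout.sense())
plan(.5438,.2079,.0745,96,1)"
```

```text
{'time': 3.5833, 'joint_positions': array([-32.54949798,  39.84216629,  15.58041037, 102.19010244,
       -15.62823571,  39.9761456 ,  -2.18880169]), 'dq': array([-0.09154487, -0.31727015,  0.09423085, -0.2587727 ,  0.01698643,
        0.71184544, -0.10359527]), 'joint_torque': array([ 4.02658582e-01, -3.86685133e+01,  3.34891677e+00, -1.10496980e+01,
       -1.93035195e-02, -9.27768499e-01,  2.15840398e-02]), 'position': array([0.54431162, 0.20624348, 0.07618109]), 'ee_rot': array([ 1.79917047e+02, -8.10316504e-02,  9.61949669e+01]), 'wrist_force': array([-2.23081854, -1.00431929,  9.31613571]), 'torque': array([-0.18004147,  0.77887265,  0.00112553]), 'opening': 0.17099046772555437}
now [0.5443 0.2062 0.0762] [ 1.799e+02 -1.000e-01  9.620e+01] t 3.5833 j7 -2.2 F [-2.2 -1.   9.3] tot [-0.0005  0.0017 -0.0017] [ 0.1 -0.1  0.2]
[[0.0017, -0.0003, 0.0017]] [[0.08, -0.08, 0.19]]
```

Emit:
move_arm(xyz=[[0.0008,-0.0004,0.001],[0.0008,-0.0004,0],[0,0,0]], rotation=[[0,0,0],[0,0,0],[0,0,0]], hand=[0.01,0.01,0.01])

```text
time: 3.83
position: [0.5442, 0.2064, 0.0757]
ee_rot: [179.8, 0.0, 96.2]
wrist_force: [-2.1, -2.0, 9.1]
opening: 0.168
```

```bash
python3 -c "
from h import *
plan(.5438,.2079,.0745,96,1)
look('w3')"
```

```text
now [0.5442 0.2064 0.0757] [179.8   0.   96.2] t 3.8333 j7 -2.3 F [-2.1 -2.   9.1] tot [-0.0004  0.0015 -0.0012] [0.2 0.  0.2]
[[0.0015, -0.0002, 0.0012]] [[0.17, 0.02, 0.16]]
```

View pics/w3.png

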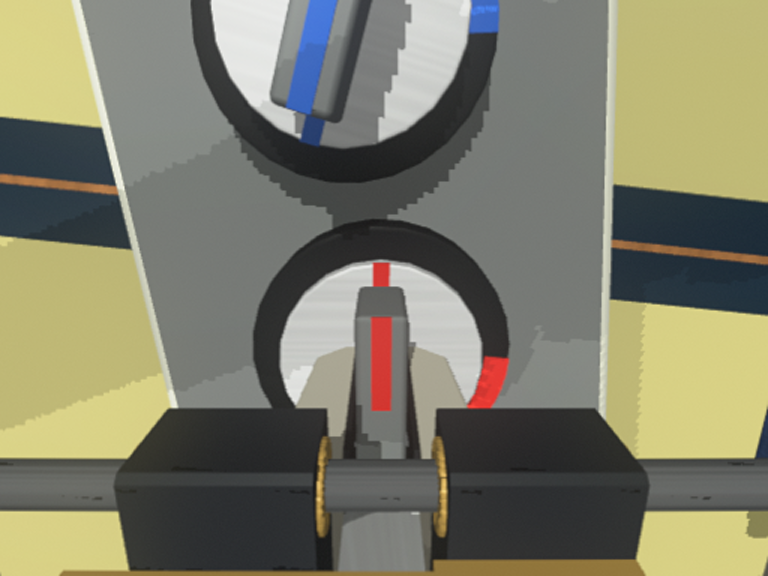

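Emit:
move_arm(xyz=[[0,0,0],[0,0,0],[0,0,0],[0,0,0]], rotation=[[0,0,4],[0,0,7],[0,0,7],[0,0,7]], hand=[0.01,0.01,0.01,0.01])

```text
time: 4.22
position: [0.5439, 0.2064, 0.0757]
ee_rot: [179.9, -0.1, 70.8]
wrist_force: [-2.7, -2.3, 10.2]
opening: 0.169
```

```bash
python3 -c "
from h import *
print(readout.sense()['torque'])
plan(.5438,.2079,.0755,96,1)"
```

```text
[-0.65090556  0.74074036  0.01937631]
now [0.5439 0.2064 0.0757] [ 1.799e+02 -1.000e-01  7.080e+01] t 4.2167 j7 -21.1 F [-2.7 -2.3 10.2] tot [-0.0001  0.0015 -0.0002] [  0.1  -0.  -25.2]
[[0.0014, -0.0006, 0.0002]] [[0.12, -0.04, -25.18]]
```

Emit:
move_arm(xyz=[[0,0,0],[0,0,0],[0,0,0],[0,0,0]], rotation=[[0,0,7],[0,0,7],[0,0,7],[0,0,7]], hand=[0.01,0.01,0.01,0.01])

```text
time: 4.55
position: [0.5435, 0.2065, 0.0756]
ee_rot: [180.0, -0.1, 42.8]
wrist_force: [-3.0, -1.8, 8.1]
opening: 0.168
```

Emit:
move_arm(xyz=[[0,0,0],[0,0,0],[0,0,0],[0,0,0],[0,0,0]], rotation=[[0,0,7],[0,0,7],[0,0,7],[0,0,7],[0,0,4]], hand=[0.01,0.01,0.01,0.01,0.01])

```text
time: 4.97
position: [0.5432, 0.2069, 0.0754]
ee_rot: [-180.0, -0.1, 10.9]
wrist_force: [-2.3, -1.3, 8.3]
opening: 0.167
```

```bash
python3 -c "
from h import *
print(readout.sense()['torque'])
plan(.5438,.2079,.0755,96,1)
look('w4')"
```

```text
[-0.38225204  0.94808189 -0.01014342]
now [0.5432 0.2069 0.0754] [-1.80e+02 -1.00e-01  1.09e+01] t 4.9667 j7 -66.7 F [-2.3 -1.3  8.3] tot [0.0006 0.001  0.0001] [  0.   -0.1 -85.1]
[[0.0008, -0.0008, -0.0001]] [[0.02, -0.07, -85.08]]
```

View pics/w4.png

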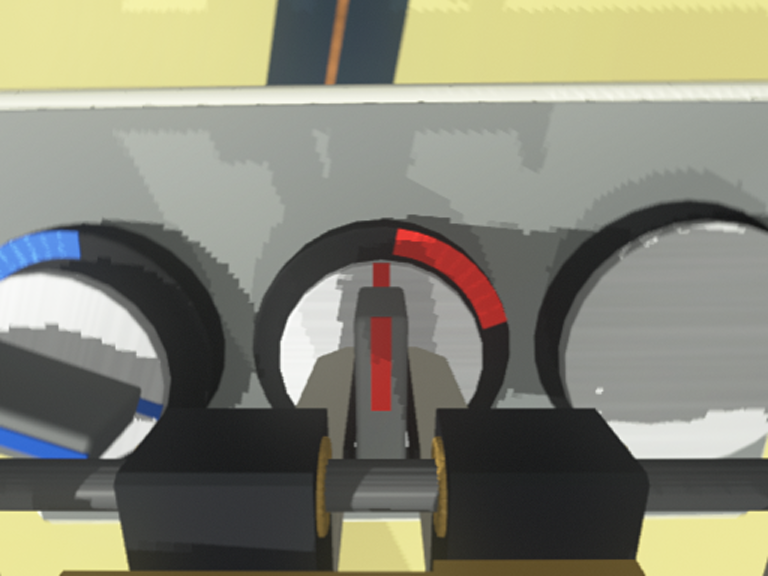

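The pointer is held down at the near edge of the red sector, about 38 degrees out. I let go lightly and raise the fingers a little, then sweep loosely.

Emit:
move_arm(xyz=[[0,0,0],[0,0,0],[0,0,-0.004],[0,0,-0.004],[0,0,-0.003]], rotation=[[0,0,0],[0,0,0],[0,0,0],[0,0,0],[0,0,0]], hand=[0.019,0.019,0.019,0.019,0.019])

```text
time: 5.43
position: [0.5432, 0.2073, 0.0847]
ee_rot: [-180.0, -0.0, 11.2]
wrist_force: [-1.1, -0.2, 0.9]
opening: 0.209
```

```bash
python3 -c "
from h import *
print(readout.sense()['torque'],readout.sense()['opening'])
plan(.5438,.2079,.0755,96,1)
look('w5')"
```

```text
[0.00051975 0.15071913 0.0281202 ] 0.2090491376695977
now [0.5432 0.2073 0.0847] [-180.    -0.    11.2] t 5.4333 j7 -67.1 F [-1.1 -0.2  0.9] tot [ 0.0006  0.0006 -0.0092] [  0.   -0.  -84.8]
[[0.0007, -0.0005, 0.0092]] [[0.01, -0.03, -84.82]]
```

View pics/w5.png

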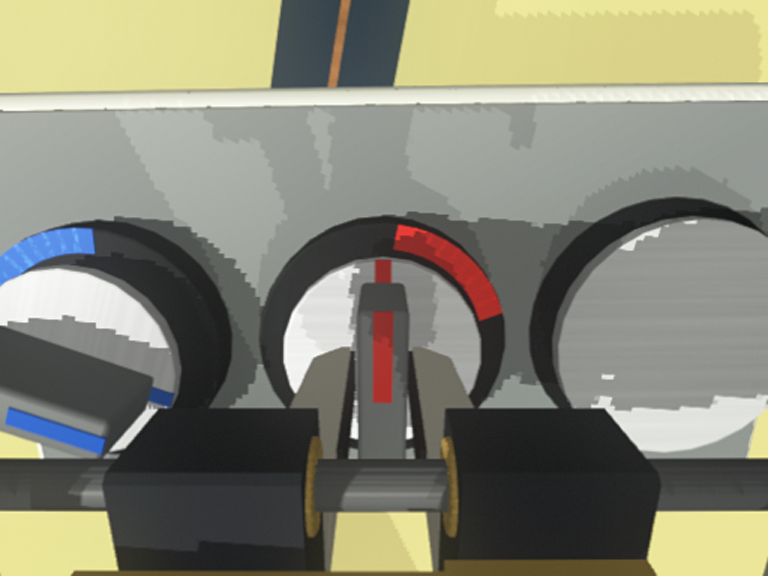

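```bash
cat >> h.py <<'E'
def hz(P,v,yaw,c,col=None):
    # z of bar top far edge seen at row v (full-res pixels)
    d=np.array([np.cos(np.deg2rad(yaw)),np.sin(np.deg2rad(yaw))])*.030
    zs=np.linspace(.09,.13,81)
    r=proj(P,[[c[0]+d[0],c[1]+d[1],z] for z in zs])[:,1]
    return float(np.interp(-v,-r[::1],zs) if r[0]>r[-1] else np.interp(v,r,zs))
E
python3 -c "
from h import *
c=(.5438,.2079)
for n,row,y in (('w3',287,96.2),('w4',287,10.9),('w5',283,11.2)):
    f=np.load(n+'.npz');P=(f['K'],f['D'],f['r'],f['t'])
    print(n,hz(P,row/1.5,y,c))
"
```

```text
w3 0.09
w4 0.09
w5 0.09
```

```bash
python3 -c "
from h import *
c=(.5438,.2079)
for n,y in (('w3',96.2),('w4',10.9),('w5',11.2)):
    f=np.load(n+'.npz');P=(f['K'],f['D'],f['r'],f['t'])
    d=np.array([np.cos(np.deg2rad(y)),np.sin(np.deg2rad(y))])*.030
    print(n,[(proj(P,[[c[0]+d[0],c[1]+d[1],z]])[0]*1.5).round(0) for z in (.097,.1,.104,.108,.114)])
"
```

```text
w3 [array([378., 303.]), array([378., 307.]), array([378., 311.]), array([378., 315.]), array([378., 323.])]
w4 [array([376., 310.]), array([376., 313.]), array([376., 317.]), array([376., 322.]), array([375., 330.])]
w5 [array([378., 300.]), array([377., 303.]), array([377., 307.]), array([377., 312.]), array([377., 318.])]
```

Emit:
move_arm(xyz=[[0,0,-0.001],[0,0,-0.001],[0,0,0],[0,0,0],[0,0,0]], rotation=[[0,0,3],[0,0,3],[0,0,3],[0,0,3],[0,0,3]], hand=[0.019,0.019,0.019,0.019,0.019])

```text
time: 5.9
position: [0.5431, 0.2072, 0.0864]
ee_rot: [-180.0, -0.0, -3.9]
wrist_force: [0.2, -0.2, -0.3]
opening: 0.21
```

```bash
cat > chk.py <<'E'
import sys
from h import *
n,cx,cy=sys.argv[1],float(sys.argv[2]),float(sys.argv[3])
s=readout.sense();print('tq',np.round(s['torque'],3),'open',round(s['opening']*93,1))
plan(cx,cy,.085,0,1)
im,P=look(n);y=s['ee_rot'][2]
d=np.array([np.cos(np.deg2rad(y)),np.sin(np.deg2rad(y))])*.030
print('z->row(1.5x)',[(z,round(proj(P,[[cx+d[0],cy+d[1],z]])[0][1]*1.5)) for z in (.104,.108,.114)])
E
python3 chk.py w6 .5438 .2079
```

```text
tq [-0.004  0.192  0.209] open 19.5
now [0.5431 0.2072 0.0864] [-180.    -0.    -3.9] t 5.9 j7 -79.2 F [ 0.2 -0.2 -0.3] tot [ 0.0007  0.0007 -0.0014] [-0.  -0.  -3.9]
[[0.0007, -0.0007, 0.0014]] [[-0.0, -0.01, -3.92]]
z->row(1.5x) [(0.104, 306), (0.108, 310), (0.114, 317)]
```

View pics/w6.png

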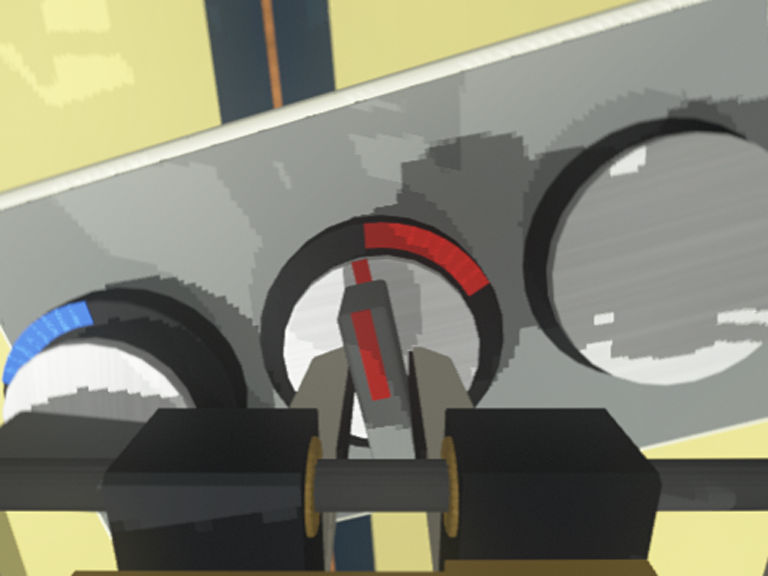

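Emit:
move_arm(xyz=[[0,0,0],[0,0,0],[0,0,0]], rotation=[[0,0,0],[0,0,3],[0,0,3]], hand=[0.017,0.017,0.017])

```text
time: 6.2
position: [0.5431, 0.2073, 0.0864]
ee_rot: [-180.0, -0.0, -9.8]
wrist_force: [-0.7, 0.1, 5.3]
opening: 0.194
```

```bash
python3 chk.py w7 .5438 .2079
```

```text
tq [0.107 0.317 0.065] open 18.0
now [0.5431 0.2073 0.0864] [-180.    -0.    -9.8] t 6.2 j7 -83.9 F [-0.7  0.1  5.3] tot [ 0.0007  0.0006 -0.0014] [-0.  -0.  -9.8]
[[0.0006, -0.0007, 0.0014]] [[-0.02, -0.01, -9.85]]
z->row(1.5x) [(0.104, 307), (0.108, 311), (0.114, 317)]
```

View pics/w7.png

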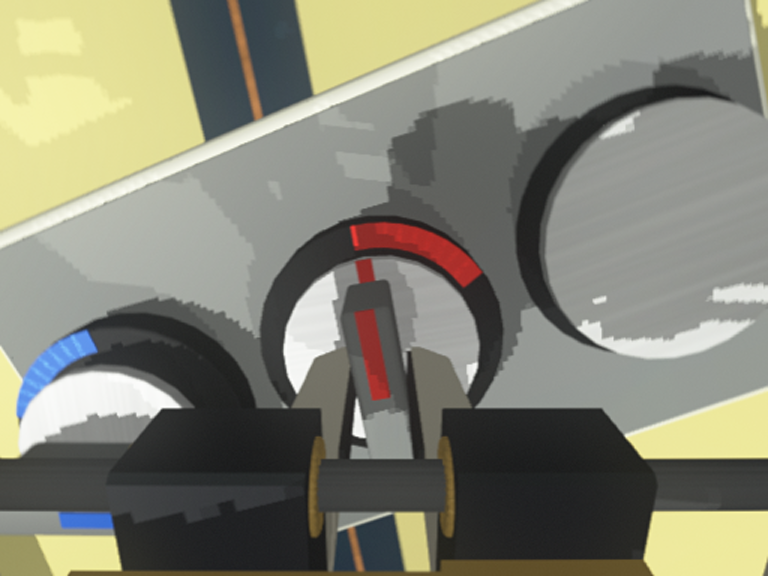

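Emit:
move_arm(xyz=[[0,0,0],[0,0,0],[0,0,0],[0,0,0],[0,0,0]], rotation=[[0,0,3],[0,0,3],[0,0,3],[0,0,3],[0,0,0]], hand=[0.0175,0.0175,0.0175,0.018,0.018])

```text
time: 6.67
position: [0.5432, 0.2073, 0.0863]
ee_rot: [-180.0, -0.0, -21.8]
wrist_force: [0.6, 1.7, 0.7]
opening: 0.197
```

```bash
python3 chk.py w8 .5438 .2079
```

```text
tq [ 0.059  0.01  -0.04 ] open 18.3
now [0.5432 0.2073 0.0863] [-180.    -0.   -21.8] t 6.6667 j7 -93.6 F [0.6 1.7 0.7] tot [ 0.0006  0.0006 -0.0013] [  0.   -0.  -21.8]
[[0.0003, -0.0008, 0.0013]] [[0.0, -0.03, -21.77]]
z->row(1.5x) [(0.104, 308), (0.108, 312), (0.114, 319)]
```

View pics/w8.png

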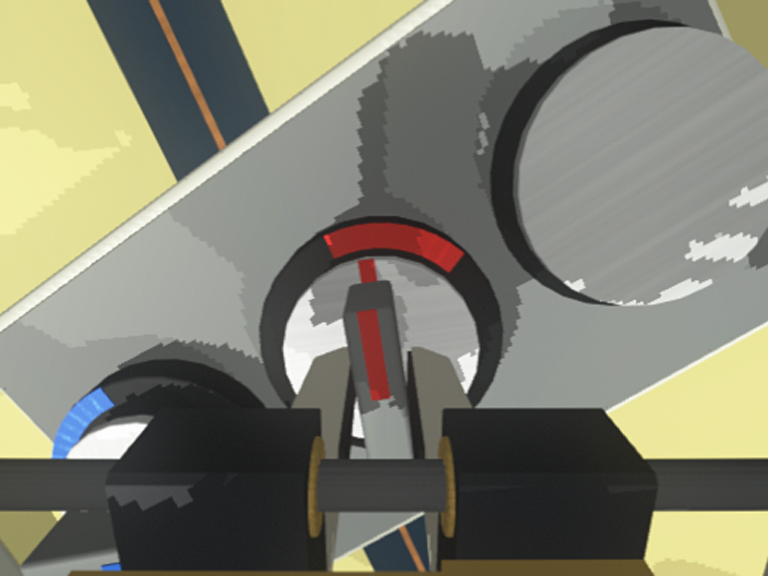

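Emit:
move_arm(xyz=[[0,0,0],[0,0,0],[0,0,0],[0,0,0],[0,0,0]], rotation=[[0,0,3],[0,0,3],[0,0,3],[0,0,3],[0,0,0]], hand=[0.018,0.018,0.018,0.018,0.018])

```text
time: 7.13
position: [0.5432, 0.2073, 0.0862]
ee_rot: [-180.0, -0.0, -33.8]
wrist_force: [0.4, 0.7, -0.1]
opening: 0.196
```

```bash
python3 chk.py w9 .5438 .2079
```

```text
tq [ 0.223 -0.101 -0.02 ] open 18.2
now [0.5432 0.2073 0.0862] [-180.    -0.   -33.8] t 7.1333 j7 -103.4 F [ 0.4  0.7 -0.1] tot [ 0.0006  0.0006 -0.0012] [ -0.   -0.  -33.8]
[[0.0001, -0.0008, 0.0012]] [[-0.01, -0.03, -33.75]]
z->row(1.5x) [(0.104, 308), (0.108, 313), (0.114, 319)]
```

View pics/w9.png

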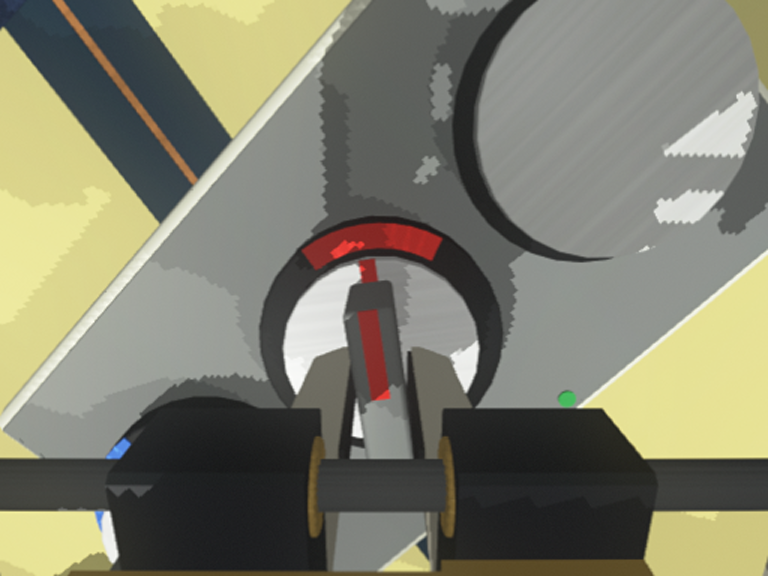

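Emit:
move_arm(xyz=[[0,0,0],[0,0,0],[0,0,0],[0,0,0],[0,0,0]], rotation=[[0,0,3],[0,0,3],[0,0,3],[0,0,3],[0,0,0]], hand=[0.018,0.018,0.018,0.018,0.018])

```text
time: 7.6
position: [0.5431, 0.2076, 0.0862]
ee_rot: [-180.0, 0.0, -45.7]
wrist_force: [0.6, 0.6, 0.5]
opening: 0.197
```

```bash
python3 chk.py w10 .5438 .2079
```

```text
tq [0.256 0.023 0.046] open 18.3
now [0.5431 0.2076 0.0862] [-180.     0.   -45.7] t 7.6 j7 -113.3 F [0.6 0.6 0.5] tot [ 0.0007  0.0003 -0.0012] [ -0.    0.  -45.7]
[[0.0003, -0.0008, 0.0012]] [[-0.03, 0.0, -45.75]]
z->row(1.5x) [(0.104, 308), (0.108, 312), (0.114, 319)]
```

View pics/w10.png

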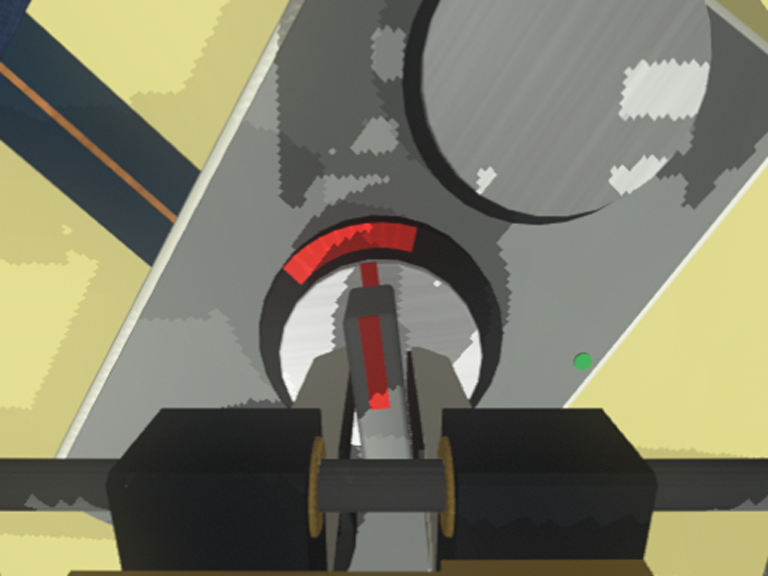

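The bar's top edge moved from row 312 to 318, so the dial has sprung up at about -10 degrees, inside the red sector. I open, retreat and check.

Emit:
move_arm(xyz=[[0,0,0],[0,0,0],[0,0,-0.01],[0,0,-0.03],[0,0,-0.03]], rotation=[[0,0,0],[0,0,0],[0,0,0],[0,0,0],[0,0,0]], hand=[0.045,0.045,0.045,0.045,0.045])

```text
time: 8.07
position: [0.5419, 0.2067, 0.1565]
ee_rot: [179.8, 0.1, -45.8]
wrist_force: [0.7, 0.4, 0.9]
opening: 0.471
```

```bash
python3 chk.py w11 .5438 .2079
```

```text
tq [0.051 0.056 0.028] open 43.8
now [0.5419 0.2067 0.1565] [ 1.798e+02  1.000e-01 -4.580e+01] t 8.0667 j7 -117.8 F [0.7 0.4 0.9] tot [ 0.0019  0.0012 -0.0715] [  0.2   0.1 -45.8]
[[0.0005, -0.0025, 0.0715]] [[0.16, 0.14, -45.84]]
z->row(1.5x) [(0.104, 257), (0.108, 259), (0.114, 262)]
```

View pics/w11.png

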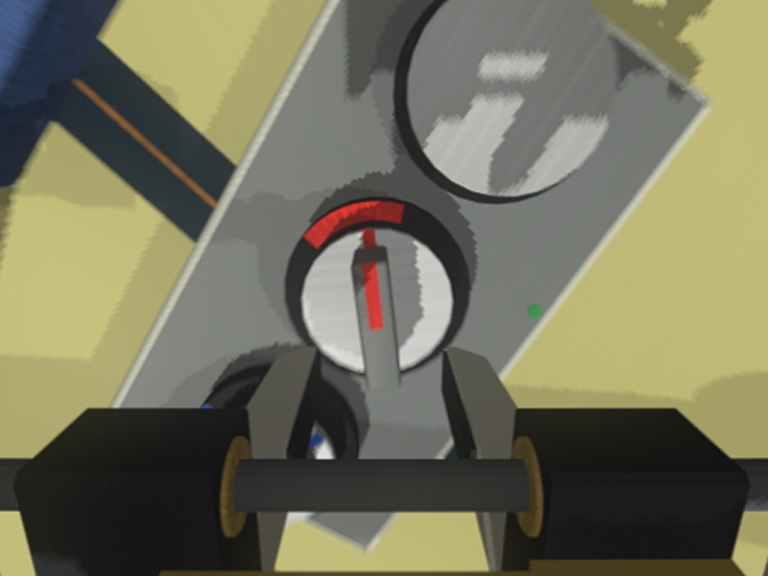

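```bash
python3 -c "
from h import *
f=np.load('w11.npz');P=(f['K'],f['D'],f['r'],f['t'])
t=np.linspace(0,2*np.pi,90)
for z in (.068,.074,.080):
    u=proj(P,np.c_[.5438+.038*np.cos(t),.2079+.038*np.sin(t),0*t+z])*1.5
    print(z,u.min(0),u.max(0))
plan(.5201,.3199,.14,-98,10)
"
```

```text
0.068 [304.81023424 226.04869691] [447.9065482  362.65432582]
0.074 [303.17163353 228.03419807] [449.41770885 367.36041861]
0.08 [301.45929773 230.11294473] [450.99675134 372.26890428]
now [0.5464 0.2061 0.1636] [-179.6   -0.3  -45.9] t 8.1167 j7 -117.9 F [ 1.6 -1.4  3.7] tot [-0.0263  0.1138 -0.0236] [-0.5 -0.1 52.1]
[[-0.01, -0.006, 0.0023], [-0.0105, -0.0051, 0.0023], [-0.0109, -0.0041, 0.0023], [-0.0113, -0.0031, 0.0023], [-0.0115, -0.0021, 0.0023]] [[-0.05, -0.01, 5.21], [-0.05, -0.01, 5.21], [-0.05, -0.01, 5.21], [-0.05, -0.01, 5.21], [-0.05, -0.01, 5.21]]
[[-0.0116, -0.001, 0.0023], [-0.0117, 0.0, 0.0023], [-0.0116, 0.0011, 0.0023], [-0.0115, 0.0021, 0.0023], [-0.0112, 0.0032, 0.0024]] [[-0.05, -0.01, 5.21], [-0.05, -0.01, 5.21], [-0.05, -0.01, 5.21], [-0.05, -0.01, 5.21], [-0.05, -0.01, 5.21]]
```

The red dial is caught: its cap is about 150 px wide, and full height predicts 149.5. I go on to the blue dial, gripping it with yaw 82 for the joint range.

```bash
python3 -c "
from h import *
plan(.5201,.3199,.14,82,19)
"
```

```text
now [0.5464 0.2061 0.1636] [-179.6   -0.3  -45.9] t 8.1167 j7 -117.9 F [ 1.6 -1.4  3.7] tot [-0.0263  0.1138 -0.0236] [ 1.000e-01 -7.000e-01 -1.279e+02]
[[-0.0053, -0.0032, 0.0012], [-0.0049, -0.0038, 0.0012], [-0.0044, -0.0043, 0.0012], [-0.0039, -0.0048, 0.0012], [-0.0033, -0.0052, 0.0012]] [[0.01, -0.03, -6.73], [0.01, -0.03, -6.73], [0.01, -0.03, -6.73], [0.01, -0.03, -6.73], [0.01, -0.03, -6.73]]
[[-0.0026, -0.0056, 0.0012], [-0.002, -0.0058, 0.0013], [-0.0013, -0.006, 0.0013], [-0.0005, -0.0061, 0.0013], [0.0002, -0.0061, 0.0013]] [[0.01, -0.03, -6.73], [0.01, -0.03, -6.73], [0.01, -0.03, -6.73], [0.01, -0.03, -6.73], [0.01, -0.03, -6.73]]
[[0.0009, -0.0061, 0.0013], [0.0016, -0.0059, 0.0013], [0.0023, -0.0057, 0.0013], [0.0029, -0.0054, 0.0013], [0.0036, -0.005, 0.0013]] [[0.01, -0.03, -6.73], [0.01, -0.03, -6.73], [0.01, -0.03, -6.73], [0.01, -0.03, -6.73], [0.01, -0.03, -6.73]]
[[0.0041, -0.0046, 0.0013], [0.0046, -0.0041, 0.0012], [0.0051, -0.0035, 0.0012], [0.0054, -0.0029, 0.0012]] [[0.01, -0.03, -6.73], [0.01, -0.03, -6.73], [0.01, -0.03, -6.73], [0.01, -0.03, -6.73]]
```

Emit:
move_arm(xyz=[[-0.0053,-0.0032,0],[-0.0049,-0.0038,0],[-0.0044,-0.0043,0],[-0.0039,-0.0048,0],[-0.0033,-0.0052,0]], rotation=[[0,0,-6.73],[0,0,-6.73],[0,0,-6.73],[0,0,-6.73],[0,0,-6.73]], hand=[0.045,0.045,0.045,0.045,0.045])

```text
time: 8.53
position: [0.5358, 0.237, 0.1569]
ee_rot: [180.0, -0.0, -11.8]
wrist_force: [0.2, -0.0, -0.1]
opening: 0.483
```

Emit:
move_arm(xyz=[[-0.0026,-0.0056,0.0012],[-0.002,-0.0058,0.0013],[-0.0013,-0.006,0.0013],[-0.0005,-0.0061,0.0013],[0.0002,-0.0061,0.0013]], rotation=[[0,0,-6.73],[0,0,-6.73],[0,0,-6.73],[0,0,-6.73],[0,0,-6.73]], hand=[0.045,0.045,0.045,0.045,0.045])

```text
time: 8.95
position: [0.529, 0.2668, 0.1505]
ee_rot: [180.0, -0.0, 21.8]
wrist_force: [0.1, -0.0, 0.0]
opening: 0.481
```

Emit:
move_arm(xyz=[[0.0009,-0.0061,0.0013],[0.0016,-0.0059,0.0013],[0.0023,-0.0057,0.0013],[0.0029,-0.0054,0.0013],[0.0036,-0.005,0.0013]], rotation=[[0,0,-6.73],[0,0,-6.73],[0,0,-6.73],[0,0,-6.73],[0,0,-6.73]], hand=[0.045,0.045,0.045,0.045,0.045])

```text
time: 9.37
position: [0.5222, 0.2966, 0.1439]
ee_rot: [180.0, -0.0, 55.4]
wrist_force: [-0.4, -0.0, -0.2]
opening: 0.487
```

Emit:
move_arm(xyz=[[0.0041,-0.0046,0.0013],[0.0046,-0.0041,0.0013],[0.0051,-0.0035,0.0013],[0.0054,-0.0029,0.0013],[0,0,0]], rotation=[[0,0,-6.73],[0,0,-6.73],[0,0,-6.73],[0,0,-6.73],[0,0,0]], hand=[0.045,0.045,0.045,0.045,0.045])

```text
time: 9.78
position: [0.5159, 0.3219, 0.1385]
ee_rot: [-180.0, -0.1, 82.3]
wrist_force: [0.9, -0.3, 0.6]
opening: 0.484
```

Emit:
move_arm(xyz=[[0,0,0],[0,0,0]], rotation=[[0,0,0],[0,0,0]], hand=[0.045,0.045])

```text
time: 9.95
position: [0.5167, 0.32, 0.1385]
ee_rot: [180.0, 0.0, 81.8]
wrist_force: [0.1, -0.5, -0.1]
opening: 0.485
```

```bash
python3 -c "
from h import *
plan(.5201,.3199,.084,82,4)
look('b1',mark=[(.5438,.2079,.114),(.5201,.3199,.114)])"
```

```text
now [0.5167 0.32   0.1385] [180.    0.   81.8] t 9.95 j7 -24.8 F [ 0.1 -0.5 -0.1] tot [ 0.0034 -0.0001 -0.0545] [ 0.   0.  -0.2]
[[0.0001, 0.0008, 0.0136], [0.0001, 0.0008, 0.0136], [0.0001, 0.0008, 0.0136], [0.0001, 0.0008, 0.0136]] [[0.01, 0.01, -0.04], [0.01, 0.01, -0.04], [0.01, 0.01, -0.04], [0.01, 0.01, -0.04]]
```

View pics/b1.png

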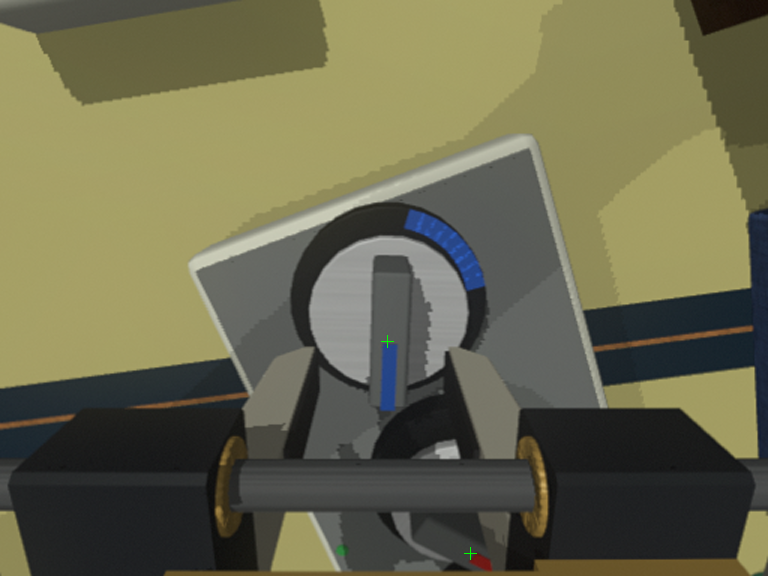

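The bar stands upright at x≈390 and the mark agrees at (387,342). I go down with a shift of 3.4 mm along tool y.

Emit:
move_arm(xyz=[[0,0.0009,0.0136],[0,0.0009,0.0136],[0,0.0009,0.0136],[0,0.0009,0.0136],[0,0,0]], rotation=[[0,0,0],[0,0,0],[0,0,0],[0,0,0],[0,0,0]], hand=[0.045,0.045,0.045,0.04,0.03])

```text
time: 10.42
position: [0.5185, 0.319, 0.0813]
ee_rot: [-179.8, 0.2, 81.9]
wrist_force: [-1.4, -0.0, 0.3]
opening: 0.402
```

```bash
python3 -c "
from h import *
plan(.5201,.3199,.084,82,1)"
```

```text
now [0.5185 0.319  0.0813] [-179.8    0.2   81.9] t 10.4167 j7 -22.8 F [-1.4 -0.   0.3] tot [0.0016 0.0009 0.0027] [-0.2  0.2 -0.1]
[[0.0011, 0.0014, -0.0027]] [[-0.2, 0.23, -0.08]]
```

Emit:
move_arm(xyz=[[0.001,0.0014,-0.003],[0,0,0],[0,0,0],[0,0,0],[0,0,0]], rotation=[[0,0,0],[0,0,0],[0,0,0],[0,0,0],[0,0,0]], hand=[0.03,0.01,0.01,0.01,0.01])

```text
time: 10.83
position: [0.5208, 0.3218, 0.0879]
ee_rot: [-179.9, -0.1, 82.1]
wrist_force: [-3.8, -0.3, 6.0]
opening: 0.17
```

```bash
python3 -c "
from h import *
plan(.5201,.3199,.0755,82,1)"
```

```text
now [0.5208 0.3218 0.0879] [-1.799e+02 -1.000e-01  8.210e+01] t 10.8333 j7 -22.9 F [-3.8 -0.3  6. ] tot [-0.0007 -0.0019 -0.0124] [-0.1 -0.1  0.1]
[[-0.002, -0.0004, 0.0124]] [[-0.06, -0.06, 0.06]]
```

Emit:
move_arm(xyz=[[-0.0005,-0.0003,0.0025],[-0.0005,-0.0003,0.0025],[-0.0005,-0.0002,0.0025],[0,0,0.0025],[0,0,0]], rotation=[[0,0,0],[0,0,0],[0,0,0],[0,0,0],[0,0,0]], hand=[0.01,0.01,0.01,0.01,0.01])

```text
time: 11.25
position: [0.5207, 0.3217, 0.0785]
ee_rot: [179.9, -0.2, 82.1]
wrist_force: [-2.6, 2.2, 9.6]
opening: 0.169
```

```bash
python3 chk.py b2 .5201 .3199
```

```text
tq [0.214 0.726 0.024] open 15.7
now [0.5207 0.3217 0.0785] [179.9  -0.2  82.1] t 11.25 j7 -22.5 F [-2.6  2.2  9.6] tot [-0.0006 -0.0018  0.0065] [-0.1 -0.2 82.1]
[[-0.0018, -0.0004, -0.0065]] [[-0.1, -0.2, 82.08]]
z->row(1.5x) [(0.104, 319), (0.108, 323), (0.114, 331)]
```

View pics/b2.png

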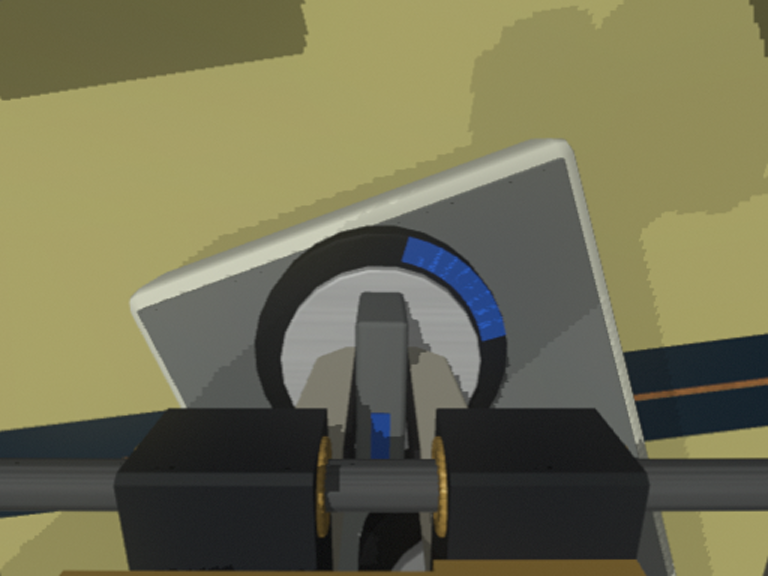

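Emit:
move_arm(xyz=[[-0.0006,0,0.0005],[-0.0006,0,0],[0,0,0],[0,0,0]], rotation=[[0,0,-4],[0,0,-7],[0,0,-7],[0,0,-7]], hand=[0.01,0.01,0.01,0.01])

```text
time: 11.63
position: [0.5199, 0.3215, 0.0785]
ee_rot: [179.9, -0.2, 107.4]
wrist_force: [-4.4, 2.4, 9.3]
opening: 0.166
```

Emit:
move_arm(xyz=[[0,0,0],[0,0,0],[0,0,0],[0,0,0],[0,0,0]], rotation=[[0,0,-7],[0,0,-7],[0,0,-7],[0,0,-7],[0,0,-7]], hand=[0.01,0.01,0.01,0.01,0.01])

```text
time: 12.05
position: [0.519, 0.321, 0.0782]
ee_rot: [179.9, -0.2, 142.4]
wrist_force: [-4.5, 0.9, 8.9]
opening: 0.171
```

```bash
python3 chk.py b3 .5201 .3199
```

```text
tq [ 0.185  1.206 -0.028] open 15.9
now [0.519  0.321  0.0782] [179.9  -0.2 142.4] t 12.05 j7 23.1 F [-4.5  0.9  8.9] tot [ 0.0011 -0.0011  0.0068] [ -0.2  -0.2 142.4]
[[-0.0015, -0.0002, -0.0068]] [[-0.16, -0.21, 142.44]]
z->row(1.5x) [(0.104, 317), (0.108, 322), (0.114, 329)]
```

Emit:
move_arm(xyz=[[0,0,0],[0,0,0],[0,0,0],[0,0,0],[0,0,0]], rotation=[[0,0,-7],[0,0,-7],[0,0,-7],[0,0,-7],[0,0,-7]], hand=[0.01,0.01,0.01,0.01,0.01])

```text
time: 12.52
position: [0.5185, 0.3199, 0.0779]
ee_rot: [179.9, -0.1, 177.4]
wrist_force: [-4.9, -0.3, 9.1]
opening: 0.169
```

Emit:
move_arm(xyz=[[0,0,0],[0,0,0],[0,0,-0.003],[0,0,-0.003],[0,0,-0.003]], rotation=[[0,0,0],[0,0,0],[0,0,0],[0,0,0],[0,0,0]], hand=[0.018,0.018,0.018,0.018,0.018])

```text
time: 12.93
position: [0.5205, 0.3187, 0.0853]
ee_rot: [-180.0, 0.0, 177.0]
wrist_force: [-0.0, 0.9, 0.7]
opening: 0.19
```

```bash
python3 chk.py b4 .5201 .3199
```

```text
tq [0.114 0.002 0.032] open 17.7
now [0.5205 0.3187 0.0853] [-180.    0.  177.] t 12.9333 j7 49.2 F [-0.   0.9  0.7] tot [-0.0004  0.0012 -0.0003] [  0.   0. 177.]
[[0.0004, 0.0012, 0.0003]] [[0.02, 0.03, 176.99]]
z->row(1.5x) [(0.104, 304), (0.108, 308), (0.114, 315)]
```

View pics/b4.png

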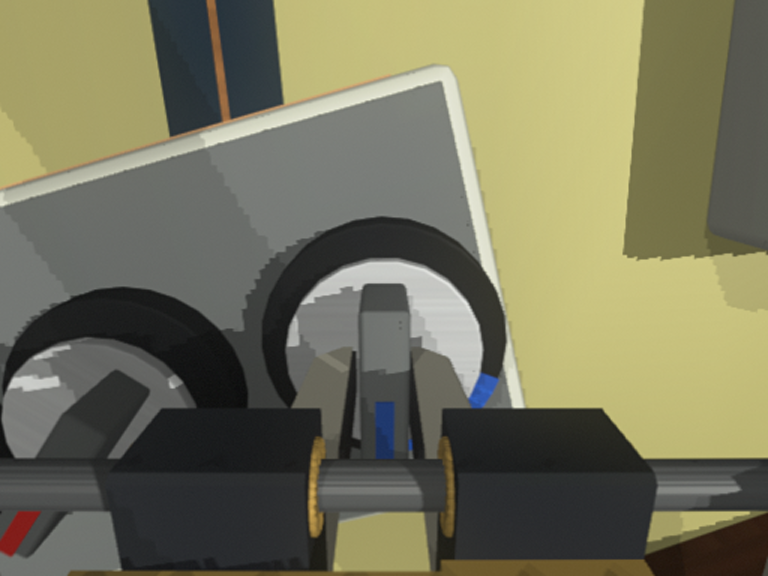

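Emit:
move_arm(xyz=[[0,0.0006,-0.001],[0,0.0006,0],[0,0,0],[0,0,0],[0,0,0]], rotation=[[0,0,-3.5],[0,0,-3.5],[0,0,-3.5],[0,0,-3.5],[0,0,-3]], hand=[0.018,0.018,0.018,0.018,0.018])

```text
time: 13.4
position: [0.5206, 0.3196, 0.0865]
ee_rot: [-180.0, 0.0, -165.9]
wrist_force: [-0.4, 0.2, 0.9]
opening: 0.198
```

```bash
python3 chk.py b5 .5201 .3199
```

```text
tq [ 0.082  0.099 -0.145] open 18.4
now [0.5206 0.3196 0.0865] [-180.     0.  -165.9] t 13.4 j7 62.3 F [-0.4  0.2  0.9] tot [-0.0005  0.0003 -0.0015] [  -0.    -0.  -165.9]
[[0.0004, 0.0004, 0.0015]] [[-0.03, -0.03, -165.9]]
z->row(1.5x) [(0.104, 303), (0.108, 308), (0.114, 314)]
```

View pics/b5.png

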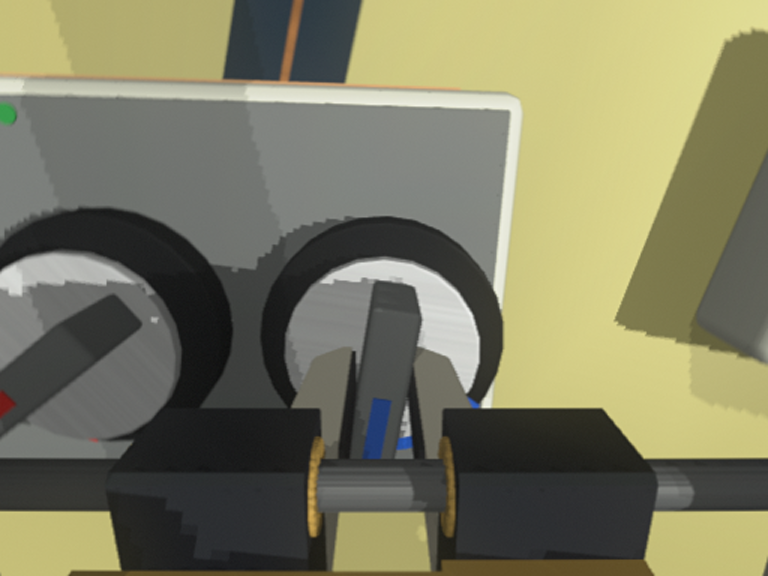

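Emit:
move_arm(xyz=[[0,0,0],[0,0,0],[0,0,0],[0,0,0],[0,0,0]], rotation=[[0,0,-3],[0,0,-3],[0,0,-3],[0,0,-3],[0,0,0]], hand=[0.018,0.018,0.018,0.018,0.018])

```text
time: 13.87
position: [0.5206, 0.3198, 0.0864]
ee_rot: [180.0, 0.0, -154.0]
wrist_force: [-0.0, 0.7, 0.3]
opening: 0.195
```

```bash
python3 chk.py b6 .5201 .3199
```

```text
tq [ 0.041  0.006 -0.047] open 18.1
now [0.5206 0.3198 0.0864] [ 180.    0. -154.] t 13.8667 j7 71.4 F [-0.   0.7  0.3] tot [-0.0005  0.0001 -0.0014] [  -0.    0. -154.]
[[0.0004, 0.0003, 0.0014]] [[-0.02, 0.01, -154.01]]
z->row(1.5x) [(0.104, 304), (0.108, 308), (0.114, 315)]
```

View pics/b6.png

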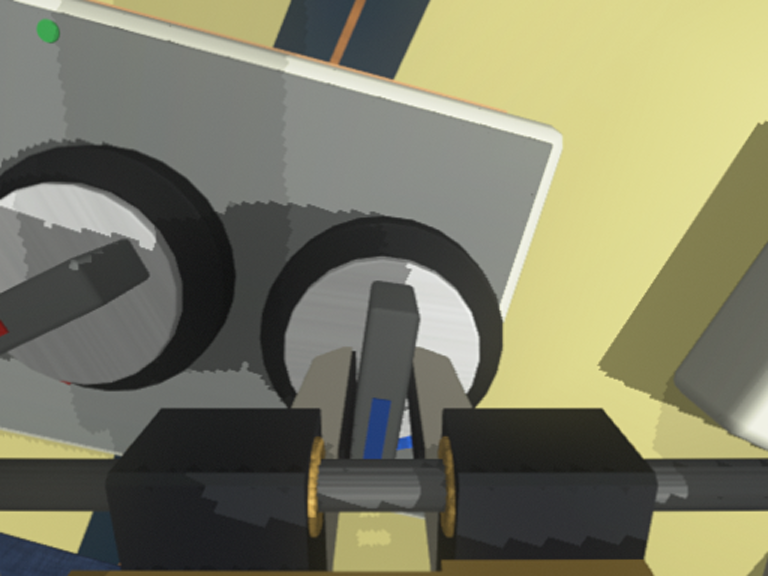

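Emit:
move_arm(xyz=[[0,0,0],[0,0,0],[0,0,0],[0,0,0],[0,0,0]], rotation=[[0,0,-3],[0,0,-3],[0,0,-3],[0,0,-3],[0,0,0]], hand=[0.018,0.018,0.018,0.018,0.018])

```text
time: 14.33
position: [0.5205, 0.3199, 0.0863]
ee_rot: [180.0, 0.0, -142.0]
wrist_force: [0.0, 0.2, 0.9]
opening: 0.194
```

```bash
python3 chk.py b7 .5201 .3199
```

```text
tq [ 0.057 -0.016  0.028] open 18.0
now [0.5205 0.3199 0.0863] [ 180.    0. -142.] t 14.3333 j7 80.7 F [0.  0.2 0.9] tot [-0.0004 -0.     -0.0013] [  -0.    0. -142.]
[[0.0003, 0.0002, 0.0013]] [[-0.02, 0.01, -142.04]]
z->row(1.5x) [(0.104, 305), (0.108, 309), (0.114, 315)]
```

View pics/b7.png

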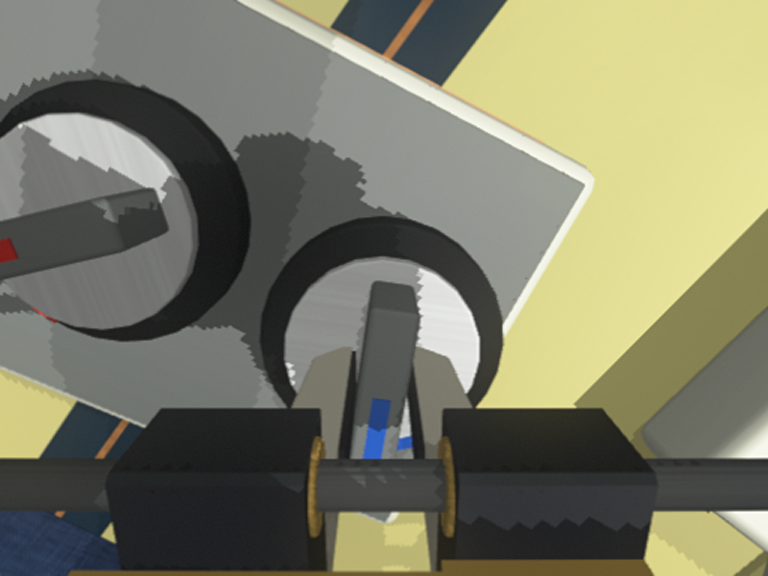

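Not caught yet; the dial is at about -8 degrees. I continue.

Emit:
move_arm(xyz=[[0,0,0],[0,0,0],[0,0,0],[0,0,0],[0,0,0]], rotation=[[0,0,-3],[0,0,-3],[0,0,-3],[0,0,-3],[0,0,0]], hand=[0.018,0.018,0.018,0.018,0.018])

```text
time: 14.8
position: [0.5202, 0.3197, 0.0861]
ee_rot: [-180.0, -0.0, -130.0]
wrist_force: [-0.3, -0.4, -0.2]
opening: 0.194
```

```bash
python3 chk.py b8 .5201 .3199
```

```text
tq [ 0.122  0.063 -0.027] open 18.0
now [0.5202 0.3197 0.0861] [-180.   -0. -130.] t 14.8 j7 90.0 F [-0.3 -0.4 -0.2] tot [-0.0001  0.0002 -0.0011] [   0.   -0. -130.]
[[-0.0001, 0.0002, 0.0011]] [[0.03, -0.02, -130.02]]
z->row(1.5x) [(0.104, 307), (0.108, 311), (0.114, 317)]
```

View pics/b8.png

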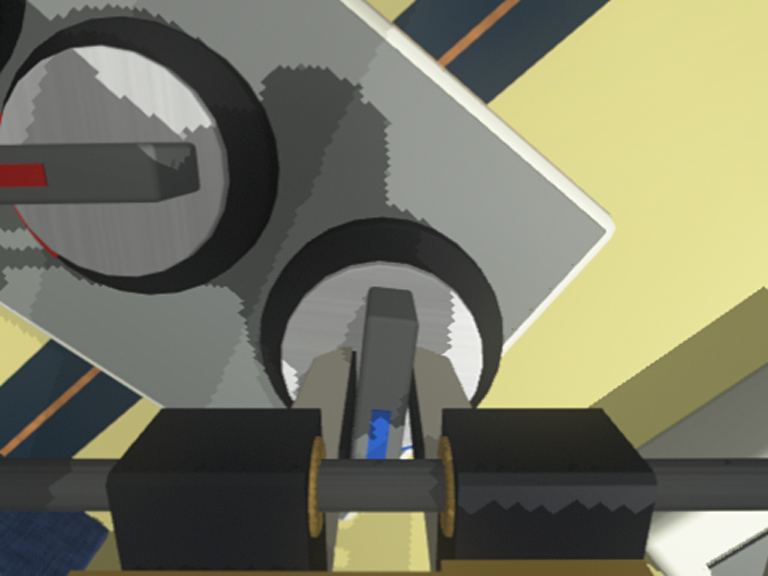

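The cap has grown from about 195 to 203 px and the bar's end has shifted, so the blue dial has sprung up. I open, retreat and verify.

Emit:
move_arm(xyz=[[0,0,0],[0,0,0],[0,0,-0.01],[0,0,-0.035],[0,0,-0.04]], rotation=[[0,0,0],[0,0,0],[0,0,0],[0,0,0],[0,0,0]], hand=[0.045,0.045,0.05,0.06,0.085])

```text
time: 15.27
position: [0.5187, 0.3187, 0.1703]
ee_rot: [179.9, -0.4, -130.0]
wrist_force: [1.2, -0.6, -0.3]
opening: 0.5
```

Emit:
move_arm(xyz=[[0,0,-0.04],[0,0,-0.02],[0,0,0]], rotation=[[0,0,0],[0,0,0],[0,0,0]], hand=[0.085,0.085,0.085])

```text
time: 15.52
position: [0.5227, 0.3224, 0.2383]
ee_rot: [-179.8, 0.7, -130.0]
wrist_force: [-0.9, 0.4, 0.3]
opening: 0.72
```

```bash
python3 chk.py b9 .5201 .3199;python3 -c "
from h import *
f=np.load('b9.npz');P=(f['K'],f['D'],f['r'],f['t'])
t=np.linspace(0,2*np.pi,90)
for c in((.5201,.3199),(.5438,.2079)):
  for z in (.074,.080):
    u=proj(P,np.c_[c[0]+.038*np.cos(t),c[1]+.038*np.sin(t),0*t+z])*1.5
    print(z,u.min(0),u.max(0))
im=cams.capture('scene');cv2.imwrite('pics/sb9.png',cv2.resize(im[100:260,240:400],None,fx=4,fy=4,interpolation=cv2.INTER_CUBIC))
"
```

```text
tq [0.113 0.046 0.018] open 66.9
now [0.5227 0.3224 0.2383] [-179.8    0.7 -130. ] t 15.5167 j7 94.2 F [-0.9  0.4  0.3] tot [-0.0026 -0.0025 -0.1533] [  -0.9    0.2 -130. ]
[[0.0055, 0.0009, 0.1533]] [[-0.9, 0.16, -130.0]]
z->row(1.5x) [(0.104, 218), (0.108, 219), (0.114, 221)]
0.074 [326.85171493 198.15540679] [439.91978801 308.50374165]
0.08 [325.89846966 199.30518054] [440.91613412 311.41819859]
0.074 [180.48182737  81.71661158] [300.90367684 206.67400846]
0.08 [176.7676856   80.72964645] [299.41254053 207.96863982]
```

View pics/b9.png

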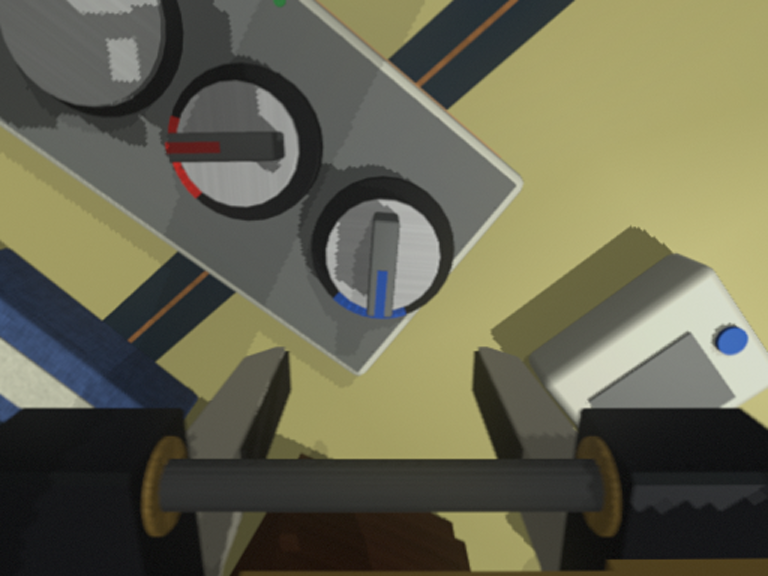

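View pics/sb9.png

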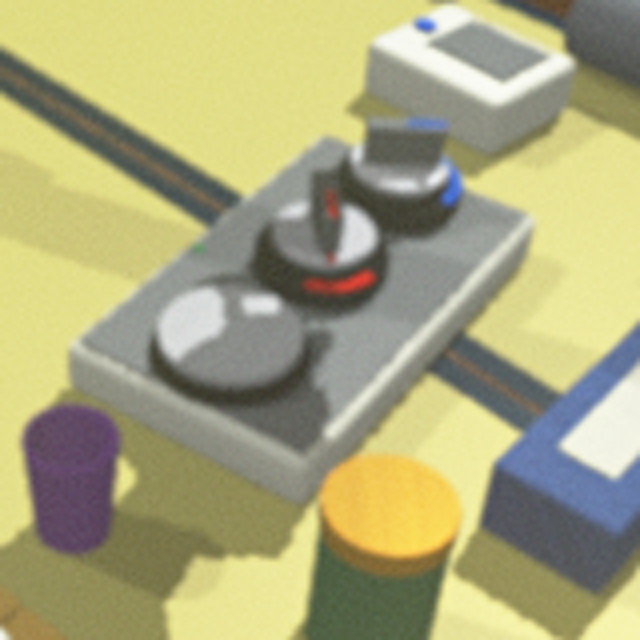

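Both caps measure fully up and both pointers lie in their sectors. In the same picture, the blue cap is 116 px wide against 115 predicted, and the red 122 against 122.6. Next is the cup.

```bash
python3 -c "
from h import *
S=prm('scene')
print('organizer ends',onplane(S,[[168,300],[235,262]],.042),'splitter',onplane(S,[[122,250]],.044),'jar',onplane(S,[[140,283]],.03))
print('purple',onplane(S,[[258,219],[145,193],[110,210]],.04),'canister',onplane(S,[[337,230]],.118))
plan(.53,-.20,.24,90,20)
"
```

```text
organizer ends [[ 0.64877223 -0.35837527  0.042     ]
 [ 0.65937117 -0.19095029  0.042     ]] splitter [[ 0.46036904 -0.37850096  0.044     ]] jar [[ 0.56272912 -0.38442922  0.03      ]]
purple [[ 0.58692269 -0.06383462  0.04      ]
 [ 0.30386224 -0.24180945  0.04      ]
 [ 0.30437689 -0.34668306  0.04      ]] canister [[ 0.7834694  -0.00106345  0.118     ]]
now [0.5204 0.3201 0.2326] [-1.799e+02  1.000e-01 -1.300e+02] t 15.6167 j7 94.1 F [ 0.1 -0.1 -0.4] tot [ 0.0096 -0.5201  0.0074] [1.0e-01 1.0e-01 1.4e+02]
[[0.0196, -0.0171, -0.0004], [0.0174, -0.0193, -0.0004], [0.0149, -0.0213, -0.0004], [0.0122, -0.023, -0.0004], [0.0093, -0.0243, -0.0004]] [[0.01, 0.01, 7.0], [0.01, 0.01, 7.0], [0.01, 0.01, 7.0], [0.01, 0.01, 7.0], [0.01, 0.01, 7.0]]
[[0.0063, -0.0252, -0.0004], [0.0031, -0.0258, -0.0004], [-0.0, -0.026, -0.0004], [-0.0032, -0.0258, -0.0004], [-0.0063, -0.0252, -0.0004]] [[0.01, 0.01, 7.0], [0.01, 0.01, 7.0], [0.01, 0.01, 7.0], [0.01, 0.01, 7.0], [0.01, 0.01, 7.0]]
[[-0.0093, -0.0243, -0.0004], [-0.0122, -0.023, -0.0004], [-0.0149, -0.0213, -0.0004], [-0.0174, -0.0193, -0.0004], [-0.0196, -0.017, -0.0004]] [[0.01, 0.01, 7.0], [0.01, 0.01, 7.0], [0.01, 0.01, 7.0], [0.01, 0.01, 7.0], [0.01, 0.01, 7.0]]
[[-0.0216, -0.0145, -0.0004], [-0.0232, -0.0118, -0.0004], [-0.0244, -0.0089, -0.0004], [-0.0253, -0.0058, -0.0004], [-0.0259, -0.0027, -0.0004]] [[0.01, 0.01, 7.0], [0.01, 0.01, 7.0], [0.01, 0.01, 7.0], [0.01, 0.01, 7.0], [0.01, 0.01, 7.0]]
```

```bash
python3 -c "
from h import *
plan(.536,-.31,.24,90,20)
"
```

```text
now [0.5204 0.3201 0.2326] [-1.799e+02  1.000e-01 -1.300e+02] t 15.6167 j7 94.1 F [ 0.1 -0.1 -0.4] tot [ 0.0156 -0.6301  0.0074] [1.0e-01 1.0e-01 1.4e+02]
[[0.0236, -0.0208, -0.0004], [0.0209, -0.0236, -0.0004], [0.0179, -0.0259, -0.0004], [0.0146, -0.0279, -0.0004], [0.0111, -0.0295, -0.0004]] [[0.01, 0.01, 7.0], [0.01, 0.01, 7.0], [0.01, 0.01, 7.0], [0.01, 0.01, 7.0], [0.01, 0.01, 7.0]]
[[0.0074, -0.0306, -0.0004], [0.0036, -0.0313, -0.0004], [-0.0002, -0.0315, -0.0004], [-0.0041, -0.0313, -0.0004], [-0.0078, -0.0305, -0.0004]] [[0.01, 0.01, 7.0], [0.01, 0.01, 7.0], [0.01, 0.01, 7.0], [0.01, 0.01, 7.0], [0.01, 0.01, 7.0]]
[[-0.0115, -0.0293, -0.0004], [-0.015, -0.0277, -0.0004], [-0.0183, -0.0257, -0.0004], [-0.0213, -0.0233, -0.0004], [-0.0239, -0.0205, -0.0004]] [[0.01, 0.01, 7.0], [0.01, 0.01, 7.0], [0.01, 0.01, 7.0], [0.01, 0.01, 7.0], [0.01, 0.01, 7.0]]
[[-0.0263, -0.0174, -0.0004], [-0.0282, -0.0141, -0.0004], [-0.0297, -0.0106, -0.0004], [-0.0308, -0.0069, -0.0004], [-0.0314, -0.0031, -0.0004]] [[0.01, 0.01, 7.0], [0.01, 0.01, 7.0], [0.01, 0.01, 7.0], [0.01, 0.01, 7.0], [0.01, 0.01, 7.0]]
```

Emit:
move_arm(xyz=[[0.0236,-0.0208,-0.0004],[0.0209,-0.0236,-0.0004],[0.0179,-0.0259,-0.0004],[0.0146,-0.0279,-0.0004],[0.0111,-0.0295,-0.0004]], rotation=[[0,0,7],[0,0,7],[0,0,7],[0,0,7],[0,0,7]], hand=[0.085,0.085,0.085,0.085,0.085])

```text
time: 16.03
position: [0.5229, 0.1604, 0.2315]
ee_rot: [-180.0, -0.2, -165.3]
wrist_force: [-0.4, -0.1, -0.3]
opening: 0.914
```

Emit:
move_arm(xyz=[[0.0074,-0.0306,-0.0004],[0.0036,-0.0313,-0.0004],[-0.0002,-0.0315,-0.0004],[-0.0041,-0.0313,-0.0004],[-0.0078,-0.0305,-0.0004]], rotation=[[0,0,7],[0,0,7],[0,0,7],[0,0,7],[0,0,7]], hand=[0.085,0.085,0.085,0.085,0.085])

```text
time: 16.45
position: [0.5267, 0.0032, 0.2337]
ee_rot: [-179.9, -0.2, 159.6]
wrist_force: [0.8, 0.4, 1.2]
opening: 0.914
```

Emit:
move_arm(xyz=[[-0.0115,-0.0293,-0.0004],[-0.015,-0.0277,-0.0004],[-0.0183,-0.0257,-0.0004],[-0.0213,-0.0233,-0.0004],[-0.0239,-0.0205,-0.0004]], rotation=[[0,0,7],[0,0,7],[0,0,7],[0,0,7],[0,0,7]], hand=[0.08,0.08,0.08,0.08,0.08])

```text
time: 16.87
position: [0.5307, -0.1538, 0.2356]
ee_rot: [-179.8, -0.2, 124.7]
wrist_force: [0.4, 0.5, -0.3]
opening: 0.858
```

Emit:
move_arm(xyz=[[-0.0263,-0.0174,-0.0004],[-0.0282,-0.0141,-0.0004],[-0.0297,-0.0106,-0.0004],[-0.0308,-0.0069,-0.0004],[-0.0314,-0.0031,-0.0004]], rotation=[[0,0,7],[0,0,7],[0,0,7],[0,0,7],[0,0,7]], hand=[0.08,0.08,0.08,0.08,0.08])

```text
time: 17.28
position: [0.5349, -0.3111, 0.2374]
ee_rot: [-179.8, -0.1, 89.7]
wrist_force: [-0.2, -0.1, 0.2]
opening: 0.861
```

Emit:
move_arm(xyz=[[0,0,0],[0,0,0],[0,0,0]], rotation=[[0,0,0],[0,0,0],[0,0,0]], hand=[0.08,0.08,0.08])

```text
time: 17.53
position: [0.5357, -0.3087, 0.2376]
ee_rot: [-179.8, -0.2, 90.1]
wrist_force: [-0.2, 0.3, -0.2]
opening: 0.855
```

```bash
python3 -c "
from h import *
plan(.536,-.249,.2,90,1)
look('p1',mark=[(.536,-.249,.096)])"
```

```text
now [ 0.5357 -0.3087  0.2376] [-179.8   -0.2   90.1] t 17.5333 j7 36.7 F [-0.2  0.3 -0.2] tot [ 0.0003  0.0597 -0.0376] [-0.2 -0.2  0.1]
[[0.0596, 0.0005, 0.0378]] [[-0.16, -0.15, 0.1]]
```

View pics/p1.png

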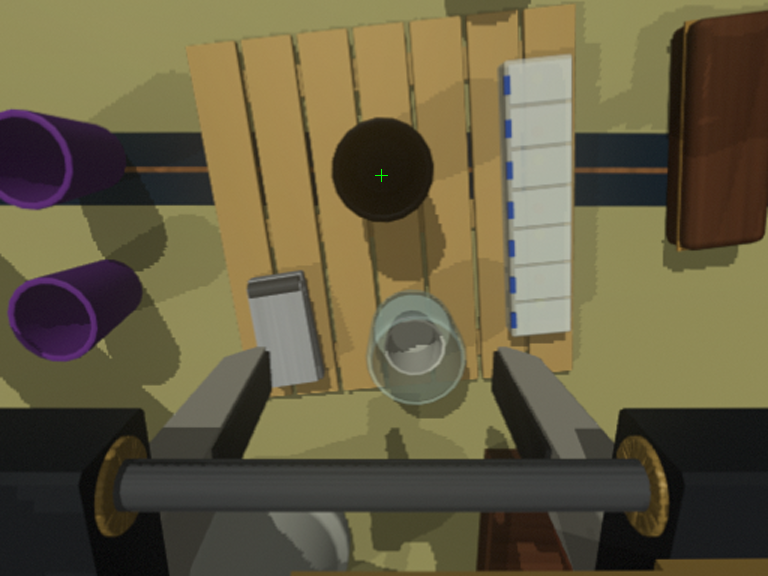

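The wrist view shows the black cup's rim as a circle at about (382,170), radius 50, and my mark is at (381,176). This is the black cup; the purple ones lie on the left at (45,160) and (55,320). I fit the rim circle.

```bash
python3 -c "
from h import *
f=np.load('p1.npz');P=(f['K'],f['D'],f['r'],f['t']);im=f['im']
g=cv2.cvtColor(im,cv2.COLOR_BGR2GRAY)
m=np.zeros_like(g);m[60:160,200:310]=(g[60:160,200:310]<48)
cs,_=cv2.findContours(m,0,cv2.CHAIN_APPROX_NONE);k=max(cs,key=cv2.contourArea).reshape(-1,2)
X=onplane(P,k,.096)[:,:2]
w=np.ones(len(X),bool)
for _ in range(6):
    A=np.c_[2*X,np.ones(len(X))][w];b=(X**2).sum(1)[w];q=np.linalg.lstsq(A,b,rcond=None)[0];r=np.sqrt(q[2]+q[:2]@q[:2]);e=np.linalg.norm(X-q[:2],axis=1)-r;w=abs(e)<.0015
print(q[:2],r,w.sum(),len(X),cv2.boundingRect(k))
plan(q[0],q[1],.15,90,4)
"
```

```text
[ 0.53649279 -0.24672442] 0.02950991581373327 191 191 (222, 79, 67, 69)
now [ 0.5362 -0.308   0.238 ] [-179.9   -0.2   90.2] t 17.5833 j7 36.7 F [-0.2  0.3  0.3] tot [ 0.0003  0.0613 -0.088 ] [-0.1 -0.2  0.2]
[[0.0153, 0.0002, 0.0221], [0.0153, 0.0001, 0.022], [0.0153, 0.0001, 0.022], [0.0153, 0.0001, 0.022]] [[-0.03, -0.04, 0.05], [-0.03, -0.04, 0.05], [-0.03, -0.04, 0.05], [-0.03, -0.04, 0.05]]
```

Emit:
move_arm(xyz=[[0.0153,0.0001,0.022],[0.0153,0.0001,0.022],[0.0153,0.0001,0.022],[0.0153,0.0001,0.022],[0,0,0]], rotation=[[0,0,0],[0,0,0],[0,0,0],[0,0,0],[0,0,0]], hand=[0.08,0.08,0.08,0.08,0.08])

```text
time: 18.0
position: [0.5347, -0.2406, 0.1468]
ee_rot: [-179.5, -0.5, 90.5]
wrist_force: [0.7, 1.4, -1.6]
opening: 0.861
```

```bash
python3 -c "
from h import *
plan(.5365,-.2467,.058,90,5)
look('p2',mark=[(.5365,-.2467,.096)])"
```

```text
now [ 0.5347 -0.2406  0.1468] [-179.5   -0.5   90.5] t 18.0 j7 33.2 F [ 0.7  1.4 -1.6] tot [ 0.0018 -0.0061 -0.0888] [-0.5 -0.5  0.5]
[[-0.0014, 0.0005, 0.0177], [-0.0013, 0.0005, 0.0177], [-0.0013, 0.0004, 0.0177], [-0.0013, 0.0004, 0.0178], [-0.0012, 0.0004, 0.0178]] [[-0.1, -0.1, 0.11], [-0.1, -0.1, 0.11], [-0.1, -0.1, 0.11], [-0.1, -0.1, 0.11], [-0.1, -0.1, 0.11]]
```

View pics/p2.png

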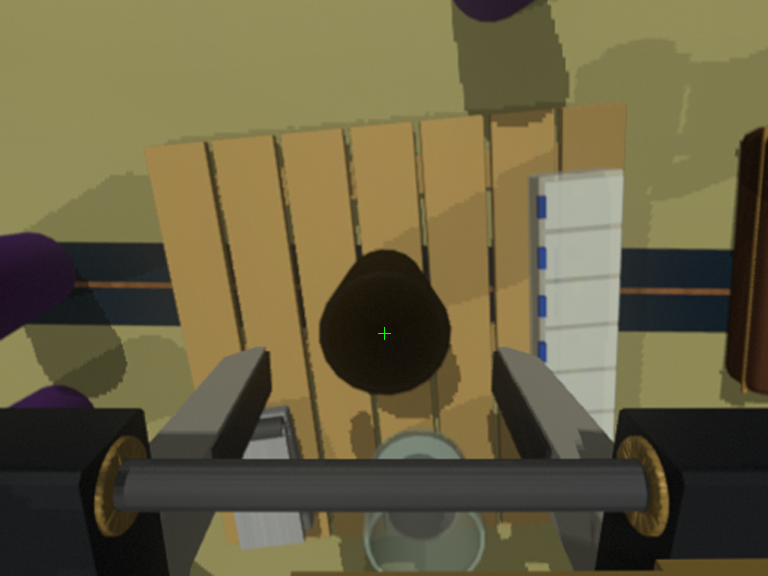

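Emit:
move_arm(xyz=[[0,0,0],[0,0,0],[0,0,0.015],[0,0,0.01],[0,0,0]], rotation=[[0,0,0],[0,0,0],[0,0,0],[0,0,0],[0,0,0]], hand=[0.08,0.08,0.08,0.08,0.08])

```text
time: 18.47
position: [0.5355, -0.2495, 0.1253]
ee_rot: [-179.9, -0.0, 90.0]
wrist_force: [0.2, 0.2, -0.6]
opening: 0.858
```

```bash
python3 -c "
from h import *
plan(.5365,-.2467,.058,90,5)"
```

```text
now [ 0.5355 -0.2495  0.1253] [-179.9   -0.    90. ] t 18.4667 j7 33.8 F [ 0.2  0.2 -0.6] tot [ 0.001   0.0028 -0.0673] [-0.1 -0.  -0. ]
[[0.0006, 0.0002, 0.0135], [0.0006, 0.0002, 0.0135], [0.0006, 0.0002, 0.0135], [0.0006, 0.0002, 0.0135], [0.0006, 0.0002, 0.0135]] [[-0.03, -0.01, -0.01], [-0.03, -0.01, -0.01], [-0.03, -0.01, -0.01], [-0.03, -0.01, -0.01], [-0.03, -0.01, -0.01]]
```

Emit:
move_arm(xyz=[[0.0006,0.0002,0.0135],[0.0006,0.0002,0.0135],[0.0006,0.0002,0.0135],[0.0006,0.0002,0.0135],[0.0006,0.0002,0.0135]], rotation=[[0,0,0],[0,0,0],[0,0,0],[0,0,0],[0,0,0]], hand=[0.08,0.08,0.08,0.08,0.08])

```text
time: 18.88
position: [0.538, -0.2469, 0.0591]
ee_rot: [179.9, 0.1, 90.0]
wrist_force: [-0.2, -0.6, 1.1]
opening: 0.86
```

Emit:
move_arm(xyz=[[0,0,0],[0,0,0],[0,0,0],[0,0,0],[0,0,0]], rotation=[[0,0,0],[0,0,0],[0,0,0],[0,0,0],[0,0,0]], hand=[0.075,0.07,0.065,0.06,0.055])

```text
time: 19.3
position: [0.5372, -0.2467, 0.0599]
ee_rot: [180.0, 0.0, 90.0]
wrist_force: [-1.7, -0.2, 2.9]
opening: 0.647
```

Emit:
move_arm(xyz=[[0,0,0],[0,0,0],[0,0,0],[0,0,0],[0,0,0]], rotation=[[0,0,0],[0,0,0],[0,0,0],[0,0,0],[0,0,0]], hand=[0.04,0.03,0.03,0.03,0.03])

```text
time: 19.72
position: [0.5372, -0.2466, 0.0599]
ee_rot: [180.0, 0.0, 90.0]
wrist_force: [-2.8, -0.3, 5.8]
opening: 0.652
```

```bash
python3 -c "
from h import *
plan(.5365,-.2467,.16,90,5)
look('p3')"
```

```text
now [ 0.5372 -0.2466  0.0599] [180.   0.  90.] t 19.7167 j7 35.0 F [-2.8 -0.3  5.8] tot [-7.000e-04 -1.000e-04  1.001e-01] [0. 0. 0.]
[[-0.0, -0.0001, -0.02], [-0.0, -0.0001, -0.02], [-0.0, -0.0001, -0.02], [-0.0, -0.0001, -0.02], [-0.0, -0.0001, -0.02]] [[0.0, 0.01, 0.0], [0.0, 0.01, 0.0], [0.0, 0.01, 0.0], [0.0, 0.01, 0.0], [0.0, 0.01, 0.0]]
```

View pics/p3.png

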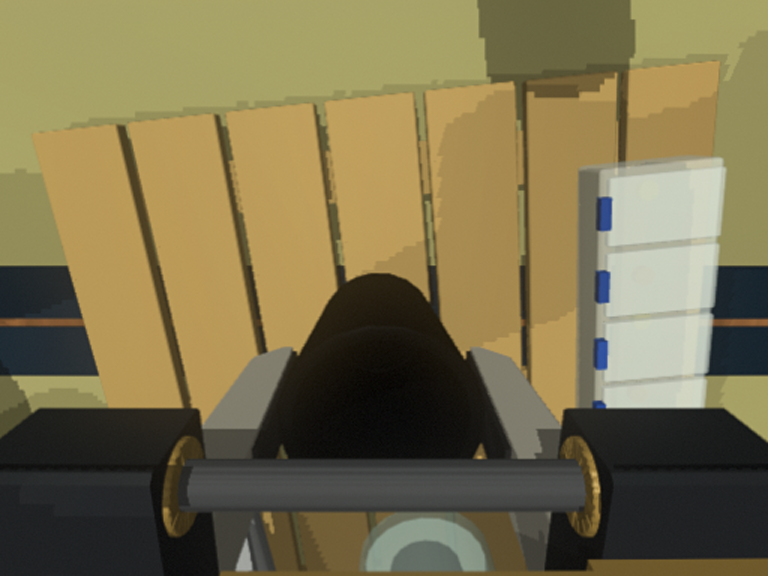

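The cup is gripped at about 60.6 mm opening. I lift it gently.

Emit:
move_arm(xyz=[[0,0,-0.005],[0,0,-0.015],[0,0,-0.02],[0,0,-0.02],[0,0,-0.02]], rotation=[[0,0,0],[0,0,0],[0,0,0],[0,0,0],[0,0,0]], hand=[0.03,0.03,0.03,0.03,0.03])

```text
time: 20.18
position: [0.5374, -0.2452, 0.1389]
ee_rot: [-179.9, -0.1, 90.1]
wrist_force: [0.1, 0.2, -3.4]
opening: 0.651
```

Emit:
move_arm(xyz=[[0,0,-0.02],[0,0,-0.01],[0,0,0]], rotation=[[0,0,0],[0,0,0],[0,0,0]], hand=[0.03,0.03,0.03])

```text
time: 20.43
position: [0.5391, -0.2464, 0.1709]
ee_rot: [179.7, 0.1, 90.1]
wrist_force: [-0.2, -0.1, -3.4]
opening: 0.651
```

```bash
python3 -c "
from h import *
print(readout.sense()['opening'])
plan(.5687,.0905,.165,90,14)
look('p4','side')"
```

```text
0.6514278475230364
now [ 0.5391 -0.2464  0.1709] [1.797e+02 1.000e-01 9.010e+01] t 20.4333 j7 32.6 F [-0.2 -0.1 -3.4] tot [ 0.0296  0.3369 -0.0059] [0.3 0.1 0.1]
[[0.0241, 0.0021, 0.0004], [0.0241, 0.0021, 0.0004], [0.0241, 0.0021, 0.0004], [0.0241, 0.0021, 0.0004], [0.0241, 0.0021, 0.0004]] [[0.02, 0.01, 0.0], [0.02, 0.01, 0.0], [0.02, 0.01, 0.0], [0.02, 0.01, 0.0], [0.02, 0.01, 0.0]]
[[0.0241, 0.0021, 0.0004], [0.0241, 0.0021, 0.0004], [0.0241, 0.0021, 0.0004], [0.0241, 0.0021, 0.0004], [0.0241, 0.0021, 0.0004]] [[0.02, 0.01, 0.0], [0.02, 0.01, 0.0], [0.02, 0.01, 0.0], [0.02, 0.01, 0.0], [0.02, 0.01, 0.0]]
[[0.0241, 0.0021, 0.0004], [0.0241, 0.0021, 0.0004], [0.0241, 0.0021, 0.0004], [0.0241, 0.0021, 0.0004]] [[0.02, 0.01, 0.0], [0.02, 0.01, 0.0], [0.02, 0.01, 0.0], [0.02, 0.01, 0.0]]
```

View pics/p4.png

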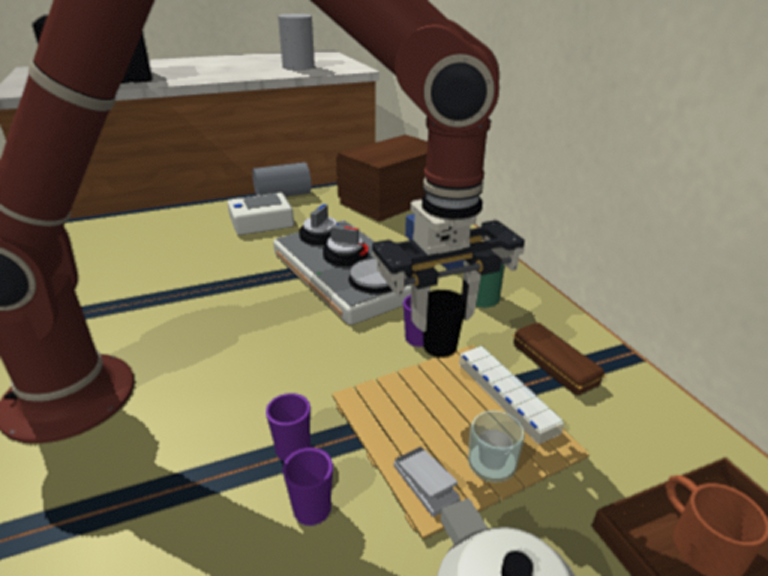

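The side view shows the cup held upright at (441,325), clear of the board. I carry it to the platform.

Emit:
move_arm(xyz=[[0.012,0.0011,0.0004],[0.0241,0.0021,0.0004],[0.0241,0.0021,0.0004],[0.0241,0.0021,0.0004],[0.0241,0.0021,0.0004]], rotation=[[0,0,0],[0,0,0],[0,0,0],[0,0,0],[0,0,0]], hand=[0.03,0.03,0.03,0.03,0.03])

```text
time: 20.9
position: [0.5458, -0.1347, 0.1647]
ee_rot: [-179.8, -0.1, 90.1]
wrist_force: [-0.2, -0.2, -3.9]
opening: 0.645
```

Emit:
move_arm(xyz=[[0.0241,0.0021,0.0004],[0.0241,0.0021,0.0004],[0.0241,0.0021,0.0004],[0.0241,0.0021,0.0004],[0.0241,0.0021,0.0004]], rotation=[[0,0,0],[0,0,0],[0,0,0],[0,0,0],[0,0,0]], hand=[0.03,0.03,0.03,0.03,0.03])

```text
time: 21.32
position: [0.5559, -0.0144, 0.1628]
ee_rot: [-179.8, -0.0, 90.1]
wrist_force: [0.3, -0.8, -3.8]
opening: 0.649
```

Emit:
move_arm(xyz=[[0.0241,0.0021,0.0004],[0.0241,0.0021,0.0004],[0.0241,0.0021,0.0004],[0.012,0.001,0],[0.008,0.0006,0]], rotation=[[0,0,0],[0,0,0],[0,0,0],[0,0,0],[0,0,0]], hand=[0.03,0.03,0.03,0.03,0.03])

```text
time: 21.73
position: [0.5639, 0.0786, 0.1619]
ee_rot: [-179.8, -0.1, 90.3]
wrist_force: [-0.1, -0.6, -2.4]
opening: 0.648
```

Emit:
move_arm(xyz=[[0,0,0],[0,0,0],[0,0,0],[0,0,0]], rotation=[[0,0,0],[0,0,0],[0,0,0],[0,0,0]], hand=[0.03,0.03,0.03,0.03])

```text
time: 22.07
position: [0.5652, 0.0729, 0.1636]
ee_rot: [-180.0, 0.1, 89.8]
wrist_force: [-0.0, -0.1, -4.3]
opening: 0.648
```

```bash
python3 -c "
from h import *
plan(.5687,.0905,.115,90,5)
look('p5',mark=[(.5687,.0905,.065),(.5687,.1405,.065)])"
```

```text
now [0.5652 0.0729 0.1636] [-1.80e+02  1.00e-01  8.98e+01] t 22.0667 j7 0.9 F [-0.  -0.1 -4.3] tot [ 0.0035  0.0176 -0.0486] [-0.   0.1 -0.2]
[[0.0035, 0.0007, 0.0097], [0.0035, 0.0007, 0.0097], [0.0035, 0.0007, 0.0097], [0.0035, 0.0007, 0.0097], [0.0035, 0.0007, 0.0097]] [[-0.0, 0.02, -0.03], [-0.0, 0.02, -0.03], [-0.0, 0.02, -0.03], [-0.0, 0.02, -0.03], [-0.0, 0.02, -0.03]]
```

View pics/p5.png

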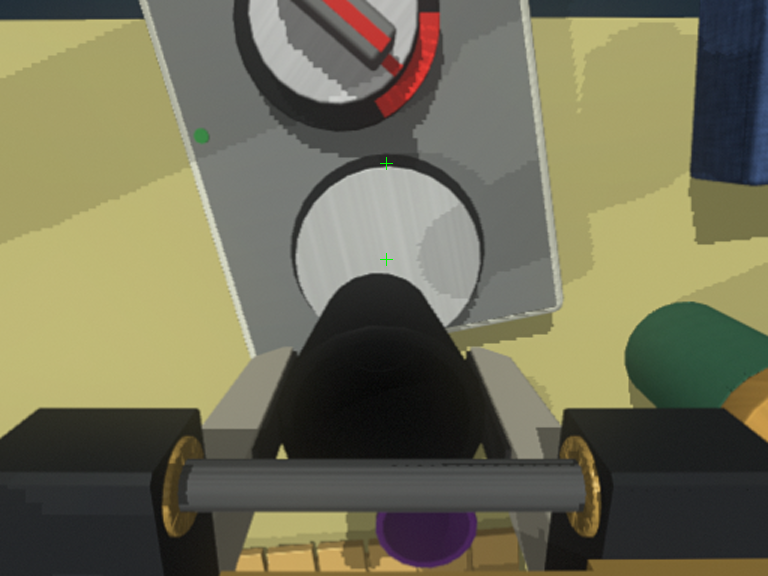

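The wrist view shows the platform's left and right edges at 297 and 482 and its top edge at row 167. The mark is 2–4 px off, so I refit the platform from this closer view.

```bash
python3 -c "
from h import *
f=np.load('p5.npz');P=(f['K'],f['D'],f['r'],f['t']);im=f['im']
h,s,v=cv2.split(cv2.cvtColor(im,cv2.COLOR_BGR2HSV));g=cv2.GaussianBlur(v,(3,3),0).astype(np.float32)
c0=proj(P,[[.57,.0885,.065]])[0];pts=[]
for a in np.deg2rad(np.arange(150,392,3)):
    d=np.array([np.cos(a),np.sin(a)]);rr=np.arange(50,75,.4);uv=(c0+rr[:,None]*d).astype(np.float32)
    val=cv2.remap(g,uv[None,:,0],uv[None,:,1],1)[0];gr=np.gradient(val)
    k=np.argmin(gr)
    if gr[k]<-6: pts.append(uv[k])
X=onplane(P,pts,.065)[:,:2];w=np.ones(len(X),bool)
for _ in range(8):
    A=np.c_[2*X,np.ones(len(X))][w];b=(X**2).sum(1)[w];q=np.linalg.lstsq(A,b,rcond=None)[0];r=np.sqrt(q[2]+q[:2]@q[:2]);e=np.linalg.norm(X-q[:2],axis=1)-r;w=abs(e)<.0015
print(q[:2],r,w.sum(),len(X))
plan(.5695,.089,.12,90,4)
"
```

```text
[0.56920871 0.08967551] 0.04965504339346471 81 81
now [0.5653 0.0732 0.1637] [1.80e+02 1.00e-01 8.99e+01] t 22.1167 j7 0.9 F [-0.6  0.7 -3.1] tot [ 0.0042  0.0158 -0.0437] [ 0.   0.1 -0.1]
[[0.004, 0.0011, 0.0109], [0.004, 0.0011, 0.0109], [0.004, 0.0011, 0.0109], [0.0039, 0.0011, 0.0109]] [[0.0, 0.01, -0.04], [0.0, 0.01, -0.04], [0.0, 0.01, -0.04], [0.0, 0.01, -0.04]]
```

Emit:
move_arm(xyz=[[0.0041,0.001,0.0109],[0.0041,0.001,0.0109],[0.0041,0.001,0.0109],[0.0041,0.0009,0.0109],[0,0,0]], rotation=[[0,0,0],[0,0,0],[0,0,0],[0,0,0],[0,0,0]], hand=[0.03,0.03,0.03,0.03,0.03])

```text
time: 22.53
position: [0.567, 0.0935, 0.1165]
ee_rot: [-179.6, -0.0, 90.2]
wrist_force: [-1.0, 0.4, -3.8]
opening: 0.653
```

Emit:
move_arm(xyz=[[0,0,0],[0,0,0],[0,0,0]], rotation=[[0,0,0],[0,0,0],[0,0,0]], hand=[0.03,0.03,0.03])

```text
time: 22.78
position: [0.5697, 0.0913, 0.1204]
ee_rot: [179.9, 0.0, 90.0]
wrist_force: [-0.4, 0.2, -3.9]
opening: 0.647
```

```bash
python3 -c "
from h import *
plan(.5692,.0897,.112,90,3)"
```

```text
now [0.5697 0.0913 0.1204] [179.9   0.   90. ] t 22.7833 j7 0.4 F [-0.4  0.2 -3.9] tot [-0.0005 -0.0016 -0.0084] [0.1 0.  0. ]
[[-0.0005, -0.0002, 0.0028], [-0.0005, -0.0002, 0.0028], [-0.0005, -0.0002, 0.0028]] [[0.02, 0.01, 0.0], [0.02, 0.01, 0.0], [0.02, 0.01, 0.0]]
```

Emit:
move_arm(xyz=[[-0.0005,-0.0002,0.003],[-0.0005,0,0.003],[0,0,0.003],[0,0,0.002],[0,0,0.002]], rotation=[[0,0,0],[0,0,0],[0,0,0],[0,0,0],[0,0,0]], hand=[0.03,0.03,0.03,0.03,0.03])

```text
time: 23.2
position: [0.569, 0.0905, 0.1069]
ee_rot: [180.0, 0.0, 90.0]
wrist_force: [-0.1, -0.3, -3.1]
opening: 0.65
```

Emit:
move_arm(xyz=[[0,0,0.002],[0,0,0.001],[0,0,0],[0,0,0]], rotation=[[0,0,0],[0,0,0],[0,0,0],[0,0,0]], hand=[0.03,0.03,0.03,0.03])

```text
time: 23.53
position: [0.569, 0.0905, 0.1041]
ee_rot: [180.0, 0.0, 90.0]
wrist_force: [-0.8, -0.6, -1.7]
opening: 0.651
```

```bash
python3 -c "
from h import *
plan(.5692,.0897,.1,90,3)"
```

```text
now [0.569  0.0905 0.1041] [180.   0.  90.] t 23.5333 j7 0.9 F [-0.8 -0.6 -1.7] tot [ 0.0002 -0.0008 -0.0041] [0. 0. 0.]
[[-0.0003, 0.0001, 0.0014], [-0.0003, 0.0001, 0.0014], [-0.0003, 0.0001, 0.0014]] [[0.0, 0.0, 0.01], [0.0, 0.0, 0.01], [0.0, 0.0, 0.01]]
```

Emit:
move_arm(xyz=[[0,0,0.0015],[0,0,0.0015],[0,0,0.0015],[0,0,0],[0,0,0]], rotation=[[0,0,0],[0,0,0],[0,0,0],[0,0,0],[0,0,0]], hand=[0.03,0.03,0.03,0.03,0.03])

```text
time: 23.95
position: [0.569, 0.0906, 0.0995]
ee_rot: [180.0, 0.0, 90.0]
wrist_force: [-1.5, 0.6, 0.0]
opening: 0.646
```

Emit:
move_arm(xyz=[[0,0,0.0005],[0,0,0]], rotation=[[0,0,0],[0,0,0]], hand=[0.03,0.03])

```text
time: 24.12
position: [0.569, 0.0906, 0.099]
ee_rot: [180.0, 0.0, 90.0]
wrist_force: [-0.8, -0.5, 1.1]
opening: 0.65
```

The wrist load is about zero, so the platform carries the cup. I open slowly.

Emit:
move_arm(xyz=[[0,0,0],[0,0,0],[0,0,0],[0,0,0],[0,0,0]], rotation=[[0,0,0],[0,0,0],[0,0,0],[0,0,0],[0,0,0]], hand=[0.061,0.063,0.066,0.07,0.074])

```text
time: 24.53
position: [0.5694, 0.0908, 0.0991]
ee_rot: [179.9, -0.0, 90.0]
wrist_force: [0.4, 0.9, 0.4]
opening: 0.773
```

Emit:
move_arm(xyz=[[0,0,0],[0,0,0],[0,0,0]], rotation=[[0,0,0],[0,0,0],[0,0,0]], hand=[0.08,0.082,0.082])

```text
time: 24.78
position: [0.569, 0.0906, 0.099]
ee_rot: [180.0, 0.0, 90.0]
wrist_force: [0.4, 0.9, -0.4]
opening: 0.879
```

```bash
python3 -c "
from h import *
plan(.5692,.0897,.1,90,1)
look('p6')"
```

```text
now [0.569  0.0906 0.099 ] [180.   0.  90.] t 24.7833 j7 1.0 F [ 0.4  0.9 -0.4] tot [ 0.0002 -0.0009  0.001 ] [0. 0. 0.]
[[-0.0009, 0.0002, -0.001]] [[0.01, 0.0, 0.03]]
```

View pics/p6.png

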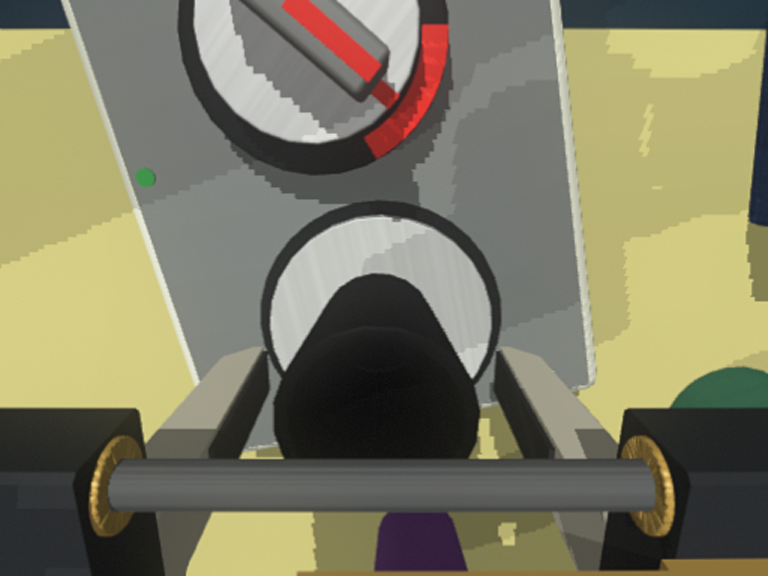

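The fingers have opened and the cup stands upright with clear space on both sides. I retreat straight up, in settled steps.

Emit:
move_arm(xyz=[[0,0,-0.005],[0,0,-0.01],[0,0,-0.015],[0,0,-0.02],[0,0,-0.02]], rotation=[[0,0,0],[0,0,0],[0,0,0],[0,0,0],[0,0,0]], hand=[0.082,0.082,0.082,0.082,0.082])

```text
time: 25.25
position: [0.5688, 0.0905, 0.1704]
ee_rot: [-180.0, 0.0, 90.0]
wrist_force: [0.2, 0.3, 0.5]
opening: 0.885
```

Emit:
move_arm(xyz=[[0,0,-0.03],[0,0,-0.03],[0,0,-0.03],[-0.03,0,-0.01],[-0.03,0,0]], rotation=[[0,0,0],[0,0,0],[0,0,0],[0,0,0],[0,0,0]], hand=[0.082,0.082,0.082,0.082,0.082])

```text
time: 25.67
position: [0.5712, 0.0323, 0.2737]
ee_rot: [179.5, -0.1, 90.3]
wrist_force: [0.3, -1.9, 0.6]
opening: 0.88
```

Emit:
move_arm(xyz=[[-0.02,0,0],[0,0,0],[0,0,0],[0,0,0]], rotation=[[0,0,0],[0,0,0],[0,0,0],[0,0,0]], hand=[0.082,0.082,0.082,0.082])

```text
time: 26.0
position: [0.569, 0.0121, 0.2693]
ee_rot: [180.0, -0.1, 90.1]
wrist_force: [-0.0, 1.2, 0.1]
opening: 0.885
```

```bash
python3 -c "
from h import *
plan(.5692,.0897,.1,90,1)
look('q1',mark=[(.5692,.0897,.135)])
look('q2','side');look('q3','scene')"
```

```text
now [0.569  0.0121 0.2693] [ 1.80e+02 -1.00e-01  9.01e+01] t 26.0 j7 5.5 F [-0.   1.2  0.1] tot [ 0.0002  0.0776 -0.1693] [ 0.  -0.1  0.1]
[[0.0774, 0.0003, 0.1695]] [[0.02, -0.08, 0.11]]
```

View pics/q1.png

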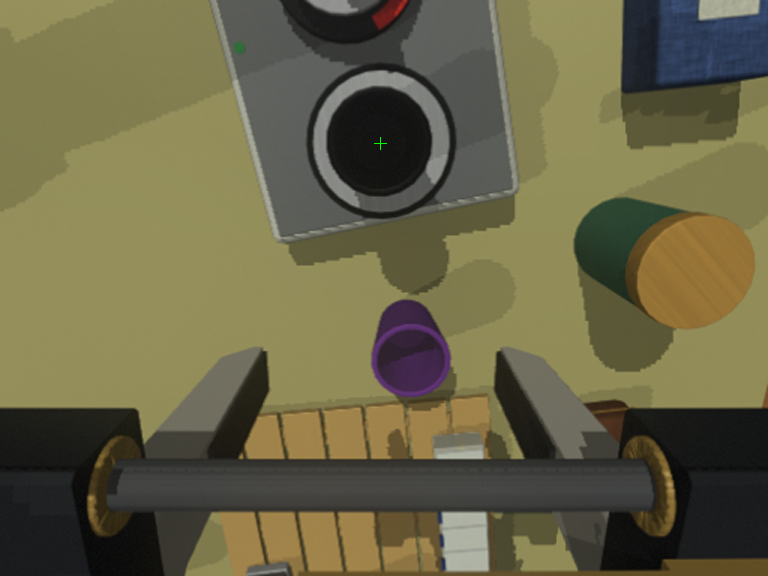

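View pics/q2.png

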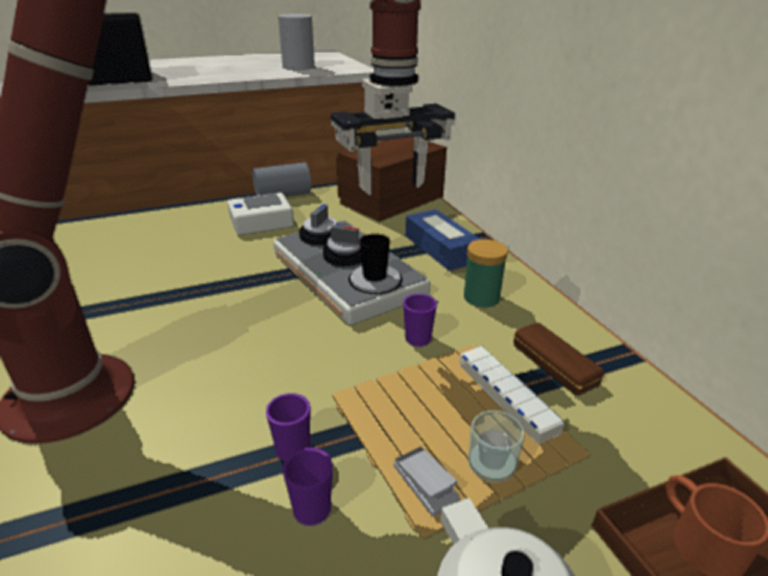

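View pics/q3.png

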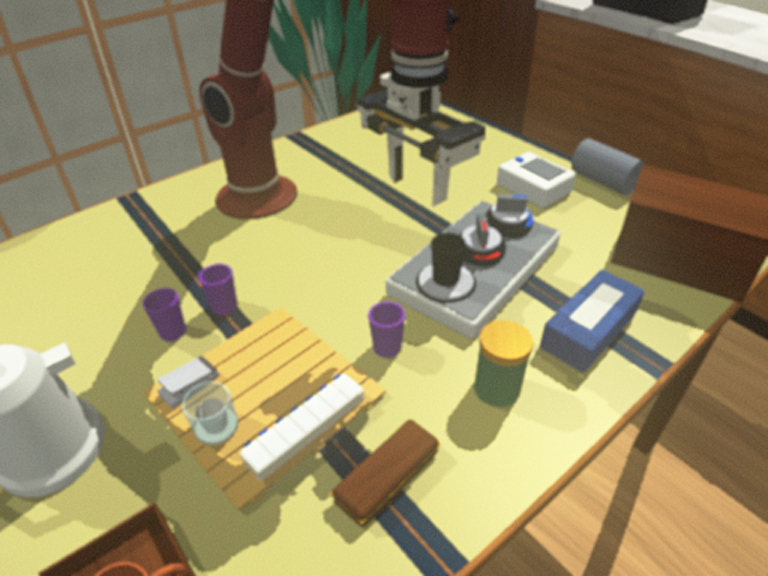

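The cup's rim centre at (380,141) agrees with the mark at (380,144). It stands upright on the sunken platform, both dials are set and the bystanders look unmoved. I hand the job in.

```bash
python3 -c "
from station import ticket
print(ticket.job_done())"
```

```text
the job is handed in; nothing more can be done
None
```

The job is handed in at about 26 s of the 72 s allowed; `job_done` reports no verdict.

- **Dials:** I gripped each dial, pressed it about 9 mm, and turned it under its rim to the edge of its sector. I then swept it with loose fingers until it sprang up. The red one caught at about -10° and the blue one at about +4° from the sector middle.
- **Dial checks:** Afterwards both caps measured full height in the camera: blue 116 px wide against 115 predicted, red 122 px against 122.6. Both pointers lie in their own colour. I did not twist-test the locks, so as not to force them; the catch is judged from the spring-up alone.
- **Cup:** I lowered the black cup onto the platform until the wrist load fell from about -3.9 N to about 0, with roughly 12 mm of sink worked out from the tool height. Then I opened slowly and withdrew.
- **Cup checks:** The cup stands upright, with its rim centre within about 2 mm of the fitted platform centre. The other things look unmoved to the eye; I did not measure them again.

No check failed. Two disagreements: the first platform-centre estimate was about 1 mm off and was refitted from closer up, and the dial bar-top height readings carried a few mm of bias, so I judged height by change and by cap width.

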